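# Refit the seed-metering drive

### The job

Put the washed seed feeder back together: first pull its drive lever all the way over towards you to disengage it, then slide every steel cog that is there onto the splined hub, collar up, turning each until its wide groove finds the wide master spline, so that they lie flat on one another and fully home. Next take the guard out of its wooden stand and hang its bar squarely in both hooks, let go of it, and only then push the drive lever all the way back over, away from you, to engage it. Leave the seed jar, the timer and the beaker where they are.

Things in the scene. Friction and masses are not known exactly. Their poses are not given: they have to be found in the camera images.
- cog_a: steel cog (14 teeth), 18 mm high, 0.16 kg, lying collar up: toothed disc 75 mm across, 6 mm thick, on it a collar 57 mm across, 12 mm high, with four flats (52 mm across) facing its own x, y, -x, -y. Bore 29 mm across with four grooves, 41 mm across, at x, y, -x, -y: the one at +x is the wide master groove (16 mm), the others 8 mm. Origin: centre of the underside; z up. May be absent
- cog_b: steel cog (18 teeth), 18 mm high, 0.16 kg, lying collar up: toothed disc 75 mm across, 6 mm thick, on it a collar 57 mm across, 12 mm high, with four flats (52 mm across) facing its own x, y, -x, -y. Bore 29 mm across with four grooves, 41 mm across, at x, y, -x, -y: the one at +x is the wide master groove (16 mm), the others 8 mm. Origin: centre of the underside; z up. May be absent
- cog_c: steel cog (24 teeth), 18 mm high, 0.16 kg, lying collar up: toothed disc 75 mm across, 6 mm thick, on it a collar 57 mm across, 12 mm high, with four flats (52 mm across) facing its own x, y, -x, -y. Bore 29 mm across with four grooves, 41 mm across, at x, y, -x, -y: the one at +x is the wide master groove (16 mm), the others 8 mm. Origin: centre of the underside; z up. May be absent
- cog_a_master (a point): point on the wide master groove of cog_a: 18 mm from the axis along its own +x, level with the collar's top
- cog_b_master (a point): point on the wide master groove of cog_b: 18 mm from the axis along its own +x, level with the collar's top
- cog_c_master (a point): point on the wide master groove of cog_c: 18 mm from the axis along its own +x, level with the collar's top
- hub: fixed upright splined hub on the machine's deck; it does not turn. Origin: on its axis at the shoulder (44 mm across) that carries the first cog, 32 mm above the table; z up. Core 26 mm across, 50 mm high, then a nose tapering to 18 mm across at 57 mm, which pilots a cog before the splines catch. Undersides of stacked cogs lie 0, 18, 36 mm above the origin; a wrongly turned cog stops at 46 mm
- hub_master (a point): top of the 13 mm wide master spline, 16 mm from the hub's axis along the hub's own +x and 46 mm above its origin. Three 5 mm wide splines stand at the hub's +y, -x, -y; all are 38 mm across and chamfered in the top 3 mm. Play in the grooves 1.5 mm a side. A cog fits in one turn only: its own x along the hub's x
- machine: fixed grey machine deck, 20 mm high, 200 mm in x (from -130 to +70) and 275 mm in y (from -113 to +163). Origin: on the table under the hub's axis; its x points away from the robot, z up. At its front (-x) stand two hook posts, 160 mm apart, at most 159 mm high above the table
- hook_left (a point): where the bar's axis lies when seated in the left (+y) hook: in the machine's frame x -98, y +80, z 140 mm. The hook is a 9 mm rod: an arm running to -x with an upturned tip, its post behind; open upward, about 30 mm wide along x, so the bar has some 10 mm play each way; the tip's top is 19 mm above this point, the post's top 17 mm above
- hook_right (a point): the same for the right (-y) hook
- guard: guard, 0.22 kg: round steel bar 9 mm thick, 200 mm long; below its middle a slotted sheet 116 mm wide, 6 mm thick, reaching 90 mm below the bar's axis; above its middle a black grip tab 40 mm wide, 9 mm thick, its top 37 mm above the bar's axis. Origin: middle of the bar's axis; y along the bar, z up, x across the sheet. Either face may look forward. At the start it stands upright in the stand
- bar_end_left (a point): on the bar's axis 80 mm from its middle along the guard's own +y, where a hook takes it
- bar_end_right (a point): on the bar's axis 80 mm from its middle along the guard's own -y, where the other hook takes it
- stand: fixed wooden stand with a slot 8 mm wide along its y, open at the top, in which the guard's sheet stands; foot 70 x 140 mm, walls 46 mm high, slot floor 12 mm above the table. Origin: centre of the underside
- drive_lever (a joint): drive lever at the deck's left (+y) side, 135 mm left of the hub's axis and 30 mm beyond it; pivot 42 mm above the table, axis along the machine's y. 0: leans to the machine's -x (towards the robot) by 0.4 rad; 0.8: all the way over, leaning 0.4 rad to +x. Starts near 0.8; stays where it is left; about 1 N at the ball moves it
- drive_lever_tip (a point): centre of the lever's black ball (26 mm across), 100 mm from its pivot on a 10 mm rod
- seed_jar: jar with green lid, 54 mm across, 70 mm high; bystander. Origin: centre of the underside
- timer: cream kitchen-type timer, 64 x 64 x 21 mm; bystander. Origin: centre of the underside
- beaker: small glass beaker, 55 mm across, 69 mm high; bystander. Origin: centre of the underside

How it is judged:
By the outcome, as a careful person would: the job done as asked, in the order asked, and still so for the second after the job is handed in, with the robot touching nothing.
Of cog_a, cog_b, cog_c only 2 to 3 are there at a start; the rules pass over those that are not, and their reading is None.
At some moment in a run one of cog_a, cog_b, cog_c may be knocked a few centimetres aside while the robot is not near it.
It also fails if it takes over 200 s, if anything falls off the work surface, if the arm or the gripper's body presses on something with over 40 N, if the wrist force passes 120 N, or if a joint passes its speed limit or range.

### The arm

A 6-joint arm with a two-finger parallel gripper is mounted at the origin on a cart in front of the work surface, level with it; the furniture and walls round the work are solid. World frame = base frame: x ahead of the robot, y to its left, z up, the work surface at z = 0. Lengths are in m, angles in rad, forces in N, time in s.
With the tool pointing down it reaches from about 0.35 to 0.975 m from the base axis. Payload 4.9 kg.
Tool frame: the origin (TCP) lies midway between the tips of the shut fingers; the grasp point (between the pads) lies 19 mm behind it; z points along the fingers, y is the direction in which the jaws open and shut (so a half turn about z gives the same grasp; the last joint's range is limited). The gripper opens to 85 mm and grips with 20 to 120 N. Pads are 22 mm wide; open, the fingers measure 114 mm over their backs; the gripper's body (76 mm by 85 mm) begins 54 mm behind the grasp point. The pads swing forward as they close: fully open they stand 13 mm farther back than shut.
Start: joints at [-1.435, 0.053, 1.613, -0, 1.476, -0.119], TCP at [0.158, -0.605, 0.231] pointing down, gripper open.
Joint ranges: [-3.01, 3.01], [-1.01, 2.22], [0.06, 2.58], [-1.02, 4.17], [0.09, 2.62], [-3.14, 3.14]. Speed limits (rad/s): [2.57, 2.57, 3.14, 3.14, 3.14, 3.14].

### API

Orientations are given as a unit quaternion [w, x, y, z].
In Python, from plant import manip, cams gives the robot as it stands.
- The arm moves only by the tool jog_arm, never from a script. Its argument "targets" is a list of rows, each a list of 4 numbers: the shift along the tool's x, y, z in m, then the turn about the tool's z in degrees. A call has 1 to 5 rows; each row is the pose to reach, as a shift and turn from the pose commanded when the call began, along the tool's axes at that moment; what a row does not reach only later rows make up. A row lasts 1/12 s, in which the tool goes at most 41.7 mm and 7.16 degrees, less where a joint would pass 70% of its speed; a pose out of reach is approached as far as the arm can. A call with a gripper value outside its range is refused whole. "fingers" is the opening, from 0 (shut) to 1 (fully open), set as the call begins (left out, the last holds). The fingers move at their own pace and stop on an object; the grip force is fixed at half the most. Time passes only in rows, so rows that repeat a pose let the fingers close. It gives the time, the measured TCP pose, the force and the opening at its end, in the units of the state.
- manip.state(): the state, without advancing time (a new reading comes with each control period).
- cams.grab_frame(name): name is "scene" or "top" or "wrist"; returns the picture (400x640x3 uint8, red, green, blue); there is no depth.
- cams.get_calibration(name): a dict with "camera_matrix" (3x3 intrinsics, pixels), "distortion" ([k1, k2, p1, p2, k3] as OpenCV has them; the pictures are not rectified), "cam_to_world" (4x4, takes a point from camera to world coordinates). Camera axes: x right, y up, looking along -z (the intrinsics and any distortion apply to the point x, -y, -z); pixel columns grow to the right and rows downward; lengths in m; the calibration is good to about 2 mm. A picture is of the moment at which its call begins: read the wrist's pose just before it. get_calibration takes no time and is no camera call; for the wrist camera it gives the pose at the moment of the call.
- manip.job_done(): hands the job in, once; it reports no verdict.
The state is a dict: "time": time; "joint_pos": joint angles; "joint_vel": joint speeds; "joint_efforts": joint torques, N m; "tool_pos": TCP position; "tool_rot": TCP orientation; "contact_force": force on the tool from outside, world axes, zero at the start; "ft_torque": the same for the moment, N m; "gripper_width": opening from 0.0 (shut) to 1.0 (fully open).
Only numpy, scipy, OpenCV 4.12 (cv2) and the standard library are available. Lean on these libraries where they do the work, as an engineer would, in place of code of your own. Each camera call takes 0.05 s, during which the arm holds its last target. There are 200 camera calls.

## Working session

There is one attempt and no reset: what is moved stays moved. The work goes in short steps, Python scripts to look and compute and a tool call to move; the robot and the scene stay as the last step left them, time stands still between calls to the robot, and variables do not carry over. Pictures are saved under pics/ and viewed, about 12 in all and at most 16, crops included, and the job is handed in when it is done.

Besides the shell and the picture viewer there is one more tool, called after "Request:" as name(argument=value, ...), one argument or row to a line, values as JSON. jog_arm: Moves the arm, as the interface text tells. Its arguments: {"type":"object","properties":{"targets":{"type":"array"},"fingers":{"type":"number"}},"required":["targets"]}

```bash
ls; mkdir -p pics; cat > h.py <<'E'
import numpy as np, cv2
from plant import manip, cams
def grab(n,f):
    im=cams.grab_frame(n); cv2.imwrite(f'pics/{f}.png',im[:,:,::-1]); return im
def ray(c,uv):
    K=np.array(c['camera_matrix']);d=np.array(c['distortion']);T=np.array(c['cam_to_world'])
    p=cv2.undistortPoints(np.array([[uv]],float),K,d)[0,0]
    v=T[:3,:3]@np.array([p[0],-p[1],-1.]); return T[:3,3],v
def onz(c,uv,z):
    o,v=ray(c,uv); return o+v*(z-o[2])/v[2]
def proj(c,P):
    K=np.array(c['camera_matrix']);d=np.array(c['distortion']);T=np.linalg.inv(np.array(c['cam_to_world']))
    q=(np.atleast_2d(P)@T[:3,:3].T+T[:3,3])*[1,-1,-1]
    return cv2.projectPoints(q,np.zeros(3),np.zeros(3),K,d)[0][:,0]
def tri(c1,u1,c2,u2):
    o1,v1=ray(c1,u1);o2,v2=ray(c2,u2)
    A=np.stack([v1,-v2],1);s=np.linalg.lstsq(A,o2-o1,rcond=None)[0]
    a,b=o1+s[0]*v1,o2+s[1]*v2; return (a+b)/2,np.linalg.norm(a-b)
E
python3 - <<'E'
from h import *
s=manip.state(); print(s)
np.set_printoptions(precision=4,suppress=True)
for n in ("scene","top","wrist"):
    c=cams.get_calibration(n); print(n,c)
    grab(n,n+'0')
E
```

```text
pics
{'time': 0.0, 'joint_pos': array([-1.43501917e+00,  5.33342527e-02,  1.61432660e+00, -2.83737261e-05,
        1.47598814e+00, -1.19055302e-01]), 'joint_vel': array([ 0.00083742, -0.00142505,  0.00020077,  0.00119193,  0.00088939,
       -0.00133675]), 'joint_efforts': array([ 2.70475011e-04, -3.93687451e+01, -3.70170879e+01, -2.77263064e-05,
        7.11252593e-03,  7.60346410e-06]), 'tool_pos': array([ 0.15742481, -0.60419338,  0.23005756]), 'tool_rot': array([-1.02801423e-03,  9.91892831e-01,  1.27073026e-01, -2.27176107e-05]), 'contact_force': array([-0.82903948, -0.53984513, -0.92647136]), 'ft_torque': array([0.00547097, 0.04413875, 0.0125111 ]), 'gripper_width': 0.997014333070488}
scene {'camera_matrix': array([[398.9568,   0.    , 318.7237],
       [  0.    , 398.9568, 199.0674],
       [  0.    ,   0.    ,   1.    ]]), 'distortion': array([-0.0535,  0.    ,  0.    ,  0.    ,  0.    ]), 'cam_to_world': array([[ 0.8588,  0.3515, -0.3727,  0.0347],
       [-0.5121,  0.5682, -0.6441, -1.0111],
       [-0.0147,  0.7441,  0.6679,  1.0641],
       [ 0.    ,  0.    ,  0.    ,  1.    ]])}
top {'camera_matrix': array([[434.8307,   0.    , 318.3255],
       [  0.    , 434.8307, 190.9678],
       [  0.    ,   0.    ,   1.    ]]), 'distortion': array([-0.032,  0.   ,  0.   ,  0.   ,  0.   ]), 'cam_to_world': array([[ 0.0042,  0.9989, -0.0458,  0.5014],
       [-0.9998,  0.0052,  0.0208, -0.065 ],
       [ 0.021 ,  0.0457,  0.9987,  1.3353],
       [ 0.    ,  0.    ,  0.    ,  1.    ]])}
wrist {'camera_matrix': array([[283.6277,   0.    , 318.1744],
       [  0.    , 283.6277, 210.5744],
       [  0.    ,   0.    ,   1.    ]]), 'distortion': array([-0.0012,  0.    ,  0.    ,  0.    ,  0.    ]), 'cam_to_world': array([[ 0.2515,  0.9311,  0.2644,  0.2246],
       [-0.9679,  0.2425,  0.0664, -0.5872],
       [-0.0023, -0.2726,  0.9621,  0.372 ],
       [ 0.    ,  0.    ,  0.    ,  1.    ]])}
```

View pics/scene0.png

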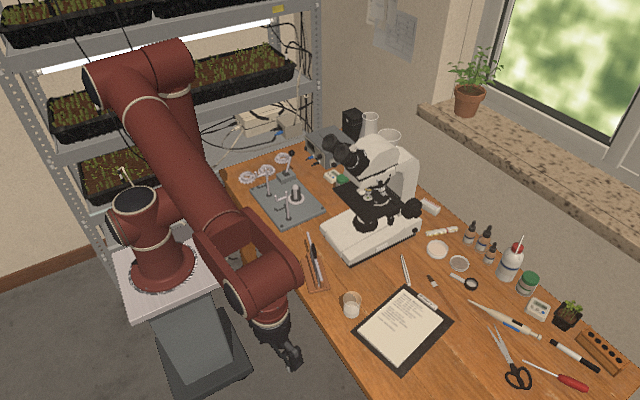

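```bash
python3 -c "
import cv2
im=cv2.imread('pics/top0.png'); print(im.shape)
cv2.imwrite('pics/top0v.png',cv2.resize(im,(800,500),interpolation=cv2.INTER_CUBIC))"
```

```text
(400, 640, 3)
```

View pics/top0.png

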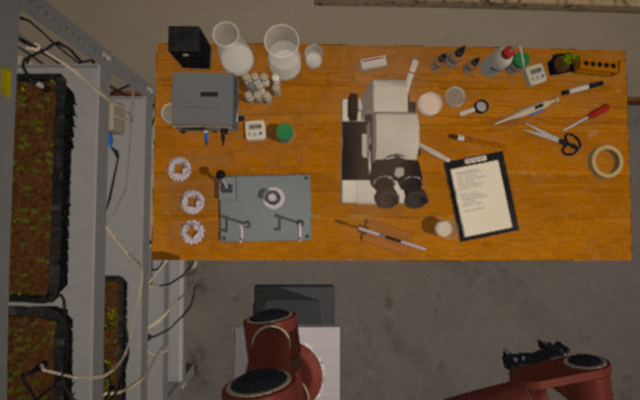

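Top view: three cogs at about (179,168), (192,201), (192,232); machine with hub near (271,198), lever ball near (221,174), guard/stand near (385,237). Zooming.

```bash
python3 -c "
import cv2,numpy as np
im=cv2.imread('pics/top0.png')
a=cv2.resize(im[145:250,160:320],(800,525),interpolation=cv2.INTER_CUBIC)
cv2.imwrite('pics/c1.png',a)
s=cv2.imread('pics/scene0.png')
b=cv2.resize(s[140:300,230:340],(0,0),fx=3.6,fy=3.6,interpolation=cv2.INTER_CUBIC)
c=cv2.resize(im[205:260,325:435],(0,0),fx=3.6,fy=3.6,interpolation=cv2.INTER_CUBIC)
o=np.zeros((576,800,3),np.uint8);o[:b.shape[0],:396]=b[:,:396];o[:c.shape[0],400:796]=c[:,:396]
cv2.imwrite('pics/c2.png',o)"
```

```text
(no output)
```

View pics/c1.png

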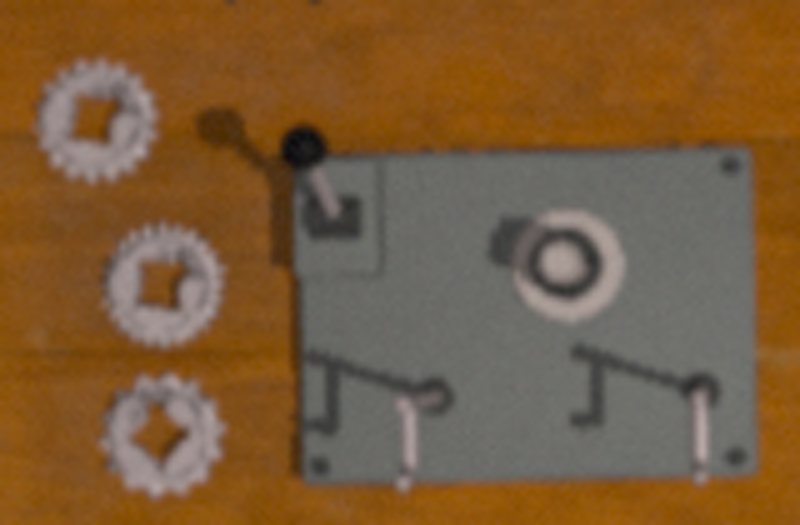

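View pics/c2.png

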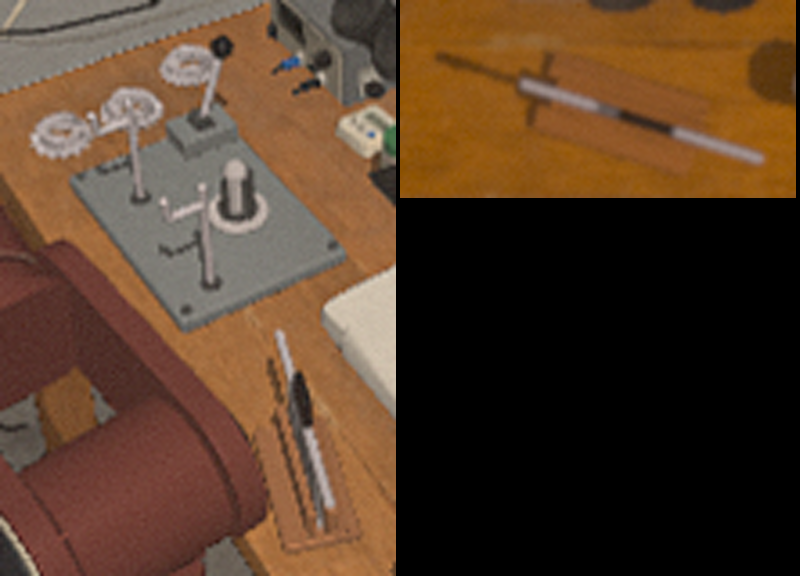

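Guard: bar from about (358,228) to (425,249) in the top image, tab dark near its middle; deck corners and the hub shoulder are clear. Measuring.

```bash
cat > m0.py <<'E'
from h import *
from scipy.optimize import least_squares
np.set_printoptions(precision=4,suppress=True)
ct=cams.get_calibration('top');cs=cams.get_calibration('scene')
f=lambda x,y:((x+.5)/5-.5+160,(y+.5)/5-.5+145)
cor=[f(297,157),f(750,150),f(757,472),f(303,483)]
M=np.array([[70,163],[70,-113],[-130,-113],[-130,163]])/1000
W=np.array([onz(ct,c,.02)[:2] for c in cor]);print(W)
def T(p,q): c,s=np.cos(p[2]),np.sin(p[2]); return q@np.array([[c,s],[-s,c]])+p[:2]
r=least_squares(lambda p:(T(p,M)-W).ravel(),[.45,.05,0]);print('machine',r.x,r.fun)
print('hub shoulder',onz(ct,f(570,265),.032),'nose',onz(ct,f(563,262),.089))
for n,c in dict(c18=(97,121),c24=(165,285),c14=(163,435)).items(): print(n,onz(ct,f(*c),.006))
print('lever',onz(ct,f(303,147),.134))
g=lambda x,y:(230+x/3.6,140+y/3.6)
print('lever tri',tri(ct,f(303,147),cs,g(221,47)))
k=lambda x,y:(325+(x-400)/3.6,205+y/3.6)
a,b=k(520,85),k(763,158)
print('bar0',onz(ct,a,.102),onz(ct,b,.102)); print(tri(ct,a,cs,g(280,335)),tri(ct,b,cs,g(331,507)))
print('eyepiece',tri(ct,(415,197),cs,(340,150)))
print('hooks tips',[onz(ct,f(*q),.159) for q in [(403,484),(700,477)]], 'post', [onz(ct,f(*q),.15) for q in [(403,400),(700,393)]])
print(proj(ct,[[.6,.1,.1]]))
E
python3 m0.py
```

```text
[[ 0.6055  0.2083]
 [ 0.6113 -0.0656]
 [ 0.4167 -0.0709]
 [ 0.4091  0.2019]]
machine [0.5413 0.0442 0.0262] [ 0.0015  0.0007  0.003  -0.0012 -0.0024 -0.0013 -0.002   0.0018]
hub shoulder [0.5406 0.0418 0.032 ] nose [0.5406 0.0411 0.089 ]
c18 [0.628  0.3338 0.006 ]
c24 [0.528  0.2904 0.006 ]
c14 [0.4368 0.2902 0.006 ]
lever [0.602  0.1814 0.134 ]
lever tri (array([0.6021, 0.1814, 0.1339]), np.float64(9.089085644344754e-05))
bar0 [ 0.4517 -0.2045  0.102 ] [ 0.3946 -0.3972  0.102 ]
(array([ 0.4537, -0.2058,  0.1   ]), np.float64(0.004593504251429036)) (array([ 0.3949, -0.3974,  0.1016]), np.float64(0.0006833506434846189))
eyepiece (array([ 0.5287, -0.2806,  0.4497]), np.float64(0.004521185884934625))
hooks tips [array([0.4186, 0.12  , 0.159 ]), array([ 0.4229, -0.0395,  0.159 ])] post [array([0.4634, 0.122 , 0.15  ]), array([ 0.4678, -0.0391,  0.15  ])]
[[251.3163 175.8859]]
```

```bash
cat > go.py <<'E'
import sys
from h import *
from scipy.spatial.transform import Rotation as Ro
def show():
    s=manip.state();q=s['tool_rot'];R=Ro.from_quat([q[1],q[2],q[3],q[0]]).as_matrix()
    phi=np.degrees(np.arctan2(R[1,0],R[0,0]))
    print('t%.1f p'%s['time'],s['tool_pos'].round(4),'phi %.2f tilt %.2f'%(phi,np.degrees(np.arccos(-R[2,2]))),'F',s['contact_force'].round(1),'w %.3f'%s['gripper_width'])
    return s,R,phi
if __name__=='__main__':
    s,R,phi=show()
    a=list(map(float,sys.argv[1:]))
    # chain of waypoints x y z phi
    p=s['tool_pos']
    for i in range(0,len(a),4):
        w=np.array(a[i:i+3]);d=R.T@(w-p);th=phi-a[i+3]
        print('to',a[i:i+4],'shift',d.round(4),'turn %.2f'%th,'dist %.3f'%np.linalg.norm(d))
        p=w;phi=a[i+3];c,sn=np.cos(np.radians(phi)),np.sin(np.radians(phi))
        R=np.array([[c,sn,0],[sn,-c,0],[0,0,-1.]])
E
python3 go.py .35 -.15 .30 14.6 .35 0.04 .30 1 .52 .06 .3 1 .645 .178 .3 1
```

```text
t0.1 p [ 0.1574 -0.6043  0.2303] phi 14.60 tilt 0.09 F [ 0.3 -0.4  0.2] w 1.003
to [0.35, -0.15, 0.3, 14.6] shift [ 0.3009 -0.3913 -0.069 ] turn -0.00 dist 0.498
to [0.35, 0.04, 0.3, 1.0] shift [ 0.0479 -0.1839  0.    ] turn 13.60 dist 0.190
to [0.52, 0.06, 0.3, 1.0] shift [ 0.1703 -0.017   0.    ] turn 0.00 dist 0.171
to [0.645, 0.178, 0.3, 1.0] shift [ 0.127  -0.1158  0.    ] turn 0.00 dist 0.172
```

Request:
jog_arm(
  targets=[
    [0.129,-0.163,-0.03,0],
    [0.129,-0.163,-0.03,0],
    [0.129,-0.163,-0.03,0],
    [0.129,-0.163,-0.03,0],
    [0.129,-0.163,-0.03,0],
  ],
  fingers=0,
)

```text
time: 0.57
tool_pos: [0.2408, -0.4142, 0.2607]
tool_rot: [-0.0, 0.992, 0.127, -0.0]
contact_force: [0.7, -0.6, -0.6]
gripper_width: 0.306
```

Request:
jog_arm(
  targets=[
    [0.129,-0.163,-0.03,0],
    [0.129,-0.163,-0.03,0],
    [0.129,-0.163,-0.03,0],
    [0.129,-0.163,-0.03,0],
    [0.129,-0.163,-0.03,0],
  ],
)

```text
time: 0.98
tool_pos: [0.3238, -0.2254, 0.2909]
tool_rot: [0.0, 0.992, 0.127, 0.0]
contact_force: [0.8, -1.0, 0.3]
gripper_width: -0.002
```

Request:
jog_arm(
  targets=[
    [0.091,-0.248,-0.009,13.6],
    [0.091,-0.248,-0.009,13.6],
    [0.091,-0.248,-0.009,13.6],
    [0.091,-0.248,-0.009,13.6],
    [0.091,-0.248,-0.009,13.6],
  ],
)

```text
time: 1.4
tool_pos: [0.3423, -0.0308, 0.2975]
tool_rot: [0.0, 1.0, 0.008, 0.0]
contact_force: [1.4, -0.9, -0.6]
gripper_width: 0.001
```

```bash
python3 go.py .35 0.04 .30 1 .52 .06 .3 1 .645 .178 .3 1
```

```text
t1.4 p [ 0.3423 -0.0308  0.2975] phi 0.93 tilt 0.05 F [ 1.4 -0.9 -0.6] w 0.001
to [0.35, 0.04, 0.3, 1.0] shift [ 0.0088 -0.0707 -0.0025] turn -0.07 dist 0.071
to [0.52, 0.06, 0.3, 1.0] shift [ 0.1703 -0.017   0.    ] turn 0.00 dist 0.171
to [0.645, 0.178, 0.3, 1.0] shift [ 0.127  -0.1158  0.    ] turn 0.00 dist 0.172
```

Request:
jog_arm(
  targets=[
    [0.16,-0.09,0.0,0],
    [0.16,-0.09,0.0,0],
    [0.16,-0.09,0.0,0],
    [0.16,-0.09,0,0],
    [0.16,-0.09,0,0],
  ],
)

```text
time: 1.82
tool_pos: [0.5036, 0.0629, 0.2962]
tool_rot: [-0.0, 1.0, 0.01, -0.001]
contact_force: [-0.6, -0.4, 0.8]
gripper_width: 0.0
```

Request:
jog_arm(
  targets=[
    [0,0,0,0],
    [0,0,0,0],
    [0,0,0,0],
  ],
)

```text
time: 2.07
tool_pos: [0.5006, 0.0599, 0.2972]
tool_rot: [0.0, 1.0, 0.009, -0.0]
contact_force: [-0.6, -0.4, -0.0]
gripper_width: 0.002
```

```bash
python3 - <<'E'
from h import *; import pickle
from go import show
show(); c=cams.get_calibration('wrist'); im=grab('wrist','w1'); pickle.dump(c,open('w1.pkl','wb'))
print(c['cam_to_world'].round(4))
E
```

```text
t2.1 p [0.5006 0.0599 0.2972] phi 0.98 tilt 0.05 F [-0.6 -0.4 -0. ] w 0.002
[[ 1.660e-02  9.617e-01  2.738e-01  5.700e-01]
 [-9.999e-01  1.600e-02  4.300e-03  6.110e-02]
 [-2.000e-04 -2.738e-01  9.618e-01  4.390e-01]
 [ 0.000e+00  0.000e+00  0.000e+00  1.000e+00]]
```

View pics/w1.png

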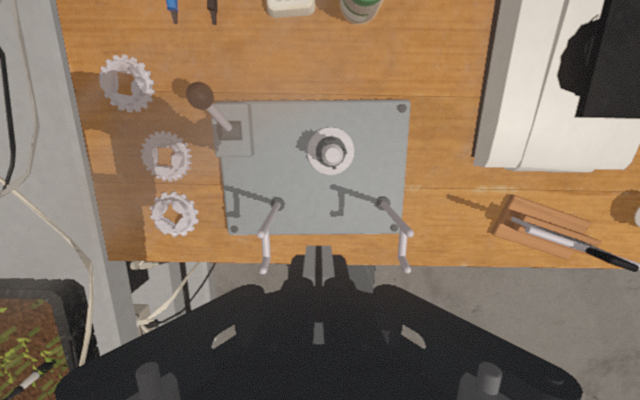

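Wrist view: hub shoulder (330,152), lever ball (199,95), cogs (127,82), (166,157), (174,214), hook tips (264,268) and (405,268).

```bash
python3 - <<'E'
from m0 import *
import pickle; cw=pickle.load(open('w1.pkl','rb'))
print('-----')
print('hub sh',onz(cw,(330,152),.032))
W=np.array([onz(cw,c,.02)[:2] for c in [(411,100),(405,235),(225,235)]]);print(W)
r=least_squares(lambda p:(T(p,M[1:])-W).ravel(),[.45,.05,0]);print('machine',r.x,r.fun)
print('lever',onz(cw,(199,95),.134),tri(cw,(199,95),ct,f(303,147)))
print('tips',[tri(cw,a,ct,f(*b)) for a,b in [((264,268),(403,484)),((405,268),(700,477))]])
for n,u in dict(c18=(127,82),c24=(166,157),c14=(174,214)).items(): print(n,onz(cw,u,.008))
im=cv2.imread('pics/w1.png')
o=[cv2.resize(im[y-34:y+34,x-34:x+34],(400,400),interpolation=cv2.INTER_CUBIC) for x,y in [(127,82),(166,157)]]
cv2.imwrite('pics/cogs1.png',np.hstack(o))
E
python3 go.py .645 .179 .29 1 .645 .179 .118 1
```

```text
[[ 0.6055  0.2083]
 [ 0.6113 -0.0656]
 [ 0.4167 -0.0709]
 [ 0.4091  0.2019]]
machine [0.5413 0.0442 0.0262] [ 0.0015  0.0007  0.003  -0.0012 -0.0024 -0.0013 -0.002   0.0018]
hub shoulder [0.5406 0.0418 0.032 ] nose [0.5406 0.0411 0.089 ]
c18 [0.628  0.3338 0.006 ]
c24 [0.528  0.2904 0.006 ]
c14 [0.4368 0.2902 0.006 ]
lever [0.602  0.1814 0.134 ]
lever tri (array([0.6021, 0.1814, 0.1339]), np.float64(9.089085644344754e-05))
bar0 [ 0.4517 -0.2045  0.102 ] [ 0.3946 -0.3972  0.102 ]
(array([ 0.4537, -0.2058,  0.1   ]), np.float64(0.004593504251429036)) (array([ 0.3949, -0.3974,  0.1016]), np.float64(0.0006833506434846189))
eyepiece (array([ 0.5287, -0.2806,  0.4497]), np.float64(0.004521185884934625))
hooks tips [array([0.4186, 0.12  , 0.159 ]), array([ 0.4229, -0.0395,  0.159 ])] post [array([0.4634, 0.122 , 0.15  ]), array([ 0.4678, -0.0391,  0.15  ])]
[[251.3163 175.8859]]
-----
hub sh [0.5403 0.044  0.032 ]
[[ 0.6119 -0.0665]
 [ 0.4131 -0.0782]
 [ 0.4084  0.2052]]
machine [0.5406 0.0426 0.0233] [ 0.0013 -0.0022  0.0002  0.0048 -0.0015 -0.0027]
lever [0.6017 0.1811 0.134 ] (array([0.602 , 0.1817, 0.1324]), np.float64(0.0003314829313638081))
tips [(array([0.4176, 0.1212, 0.146 ]), np.float64(0.0017092779041152281)), (array([ 0.4222, -0.0392,  0.1495]), np.float64(0.0003084533005133095))]
c18 [0.6301 0.3299 0.008 ]
c24 [0.5271 0.2887 0.008 ]
c14 [0.4379 0.2877 0.008 ]
t2.1 p [0.5005 0.0597 0.2975] phi 0.96 tilt 0.01 F [-0.1 -1.  -0.1] w -0.003
to [0.645, 0.179, 0.29, 1.0] shift [ 0.1465 -0.1169  0.0075] turn -0.04 dist 0.188
to [0.645, 0.179, 0.118, 1.0] shift [0.    0.    0.172] turn 0.00 dist 0.172
```

Request:
jog_arm(
  targets=[
    [0.146,-0.119,0.0,0],
    [0.146,-0.119,0.0,0],
    [0.146,-0.119,0.0,0],
    [0.146,-0.119,0,0],
    [0.146,-0.119,0,0],
  ],
)

```text
time: 2.53
tool_pos: [0.6466, 0.183, 0.2976]
tool_rot: [-0.0, 1.0, 0.009, 0.001]
contact_force: [0.5, -0.3, 0.2]
gripper_width: 0.001
```

Request:
jog_arm(
  targets=[
    [0,0,0.17,0],
    [0,0,0.17,0],
    [0,0,0.17,0],
    [0,0,0.178,0],
    [0,0,0.178,0],
  ],
)

```text
time: 2.95
tool_pos: [0.6399, 0.1798, 0.1116]
tool_rot: [0.001, 1.0, 0.008, -0.006]
contact_force: [-1.8, -0.6, -1.6]
gripper_width: 0.001
```

Request:
jog_arm(
  targets=[
    [-0.01,0,0,0],
    [-0.02,0,0,0],
    [-0.03,0,0,0],
    [-0.04,0,0,0],
    [-0.05,0,0,0],
  ],
)

```text
time: 3.37
tool_pos: [0.596, 0.1812, 0.1234]
tool_rot: [-0.001, 1.0, 0.009, 0.003]
contact_force: [0.4, -0.1, 0.5]
gripper_width: -0.001
```

Request:
jog_arm(
  targets=[
    [-0.01,0,0,0],
    [-0.02,0,0,0],
    [-0.03,0,0,0],
    [-0.04,0,0,0],
    [-0.04,0,0,0],
  ],
)

```text
time: 3.78
tool_pos: [0.5529, 0.1803, 0.119]
tool_rot: [0.0, 1.0, 0.009, -0.001]
contact_force: [-0.2, 0.4, -0.4]
gripper_width: 0.001
```

Request:
jog_arm(
  targets=[
    [-0.004,0,0,0],
    [-0.007,0,0,0],
    [-0.009,0,0,0],
    [-0.009,0,0,0],
  ],
)

```text
time: 4.12
tool_pos: [0.5516, 0.1801, 0.1197]
tool_rot: [-0.001, 1.0, 0.008, 0.008]
contact_force: [21.6, 2.3, -12.8]
gripper_width: 0.002
```

```bash
python3 - <<'E'
from h import *
from go import show
show(); t=grab('top','t1');s=grab('scene','s1'); show()
a=cv2.resize(t[150:240,190:320],(400,277),interpolation=cv2.INTER_CUBIC);b=cv2.resize(s[140:210,230:330],(400,280),interpolation=cv2.INTER_CUBIC)[:277]
o=np.hstack([a,b])[:,:,::-1]
cv2.imwrite('pics/lv.png',np.vstack([o,cv2.imread('pics/cogs1.png')[:320]]))
E
```

```text
t4.1 p [0.5516 0.1801 0.1197] phi 0.97 tilt 0.90 F [ 21.6   2.3 -12.8] w 0.002
t4.2 p [0.5516 0.1801 0.1198] phi 0.96 tilt 0.86 F [ 20.6   2.1 -13.2] w 0.000
```

View pics/lv.png

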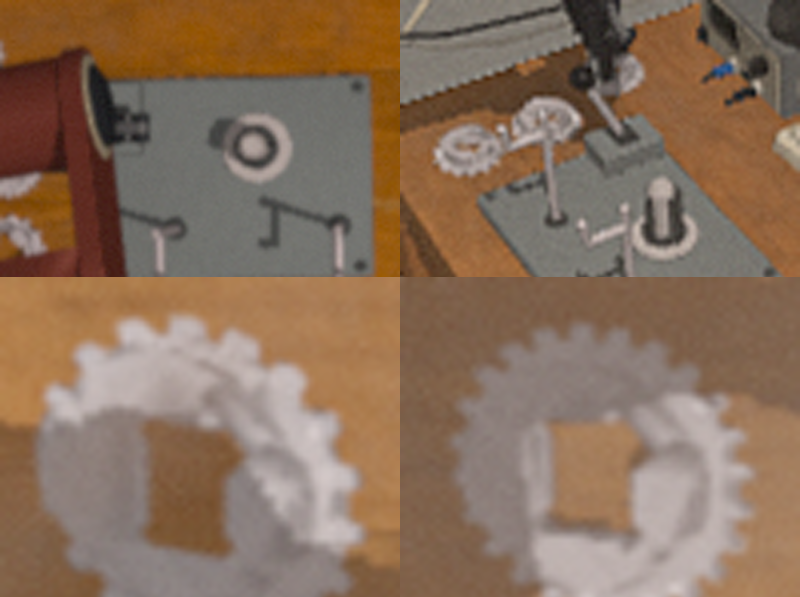

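Lever is hard against its stop (21 N). Back off, lift and look at the cogs from above.

Request:
jog_arm(
  targets=[
    [0.03,0,0,0],
    [0.04,0,-0.04,0],
    [0.04,0,-0.08,0],
    [0.04,0,-0.12,0],
    [0.04,0,-0.12,0],
  ],
  fingers=0.76,
)

```text
time: 4.63
tool_pos: [0.5908, 0.1815, 0.2502]
tool_rot: [-0.001, 1.0, 0.009, 0.008]
contact_force: [1.0, 0.4, 1.5]
gripper_width: 0.707
```

Request:
jog_arm(
  targets=[
    [-0.05,-0.11,0,0],
    [-0.05,-0.11,0,0],
    [-0.05,-0.11,0,0],
    [-0.05,-0.11,0.03,0],
    [-0.05,-0.11,0.06,0],
  ],
)

```text
time: 5.05
tool_pos: [0.5349, 0.2926, 0.1817]
tool_rot: [-0.001, 1.0, 0.01, 0.003]
contact_force: [0.3, -0.6, -1.3]
gripper_width: 0.761
```

Request:
jog_arm(
  targets=[
    [0,0,0,0],
    [0,0,0,0],
    [0,0,0,0],
  ],
)

```text
time: 5.3
tool_pos: [0.5349, 0.2898, 0.1807]
tool_rot: [-0.0, 1.0, 0.008, 0.0]
contact_force: [0.3, -0.6, 0.8]
gripper_width: 0.757
```

```bash
cat > cog.py <<'E'
from h import *
from go import show
from scipy.optimize import minimize
def rect(im,c,cx,cy,z,half=.05,n=200):
    g=np.linspace(half,-half,n); X,Y=np.meshgrid(cx+g,cy+g,indexing='ij')
    uv=proj(c,np.stack([X,Y,0*X+z],-1).reshape(-1,3)).reshape(n,n,2).astype(np.float32)
    return cv2.remap(im,uv[...,0],uv[...,1],cv2.INTER_LINEAR)
def fit(im,c,x0,y0,zb=0.,half=.05,n=100):
    # rectified at plane z=zb; per pixel shift the ray upward
    f=rect(im,c,x0,y0,zb,half,n).astype(float); sat=(f[...,0]-f[...,2])/(f.sum(-1)+1)
    g=np.linspace(half,-half,n);X,Y=np.meshgrid(x0+g,y0+g,indexing='ij')
    C=np.array(c['cam_to_world'])[:3,3]
    zs=np.linspace(0,.018,7)
    P=[(X+(C[0]-X)*z/(C[2]-zb),Y+(C[1]-Y)*z/(C[2]-zb)) for z in zs]
    def pred(p):
        open_=np.ones_like(X); k=1/.0012
        cs,sn=np.cos(p[2]),np.sin(p[2])
        for (x,y),z in zip(P,zs):
            dx,dy=x-p[0],y-p[1]; r=np.hypot(dx,dy); u=dx*cs+dy*sn; v=-dx*sn+dy*cs
            so=lambda d:1/(1+np.exp(np.clip(-d*k*2,-40,40)))
            R=.0355 if z<=.006 else .0285
            b=so(.0145-r)
            box=lambda a,w,s:so(.0205-r)*so(w-np.abs(a))*so(s)
            b=np.maximum.reduce([b,box(v,.008,u),box(v,.004,-u),box(u,.004,v),box(u,.004,-v)])
            open_=np.minimum(open_,np.maximum(b,so(r-R)))
        return open_
    def cost(p):
        m=pred(p); a=m-m.mean();b=sat-sat.mean(); return -(a*b).sum()/np.sqrt((a*a).sum()*(b*b).sum())
    th=np.radians(np.arange(0,360,6)); x,y=x0,y0
    for _ in range(2):
        cs=[cost((x,y,t)) for t in th]; t=th[int(np.argmin(cs))]
        r=minimize(cost,(x,y,t),method='Nelder-Mead',options=dict(initial_simplex=[(x,y,t),(x+.003,y,t),(x,y+.003,t),(x,y,t+.1)],xatol=1e-5,fatol=1e-5)); x,y=r.x[:2]
    alt=sorted([(cost((x,y,r.x[2]+k*np.pi/2)),k) for k in range(4)])
    return r.x[0],r.x[1],np.degrees(r.x[2])%360,-r.fun,[round(-a[0],3) for a in alt]
E
cat > look.py <<'E'
import sys; from cog import *
show(); c=cams.get_calibration('wrist'); im=grab('wrist',sys.argv[1])
a=list(map(float,sys.argv[2:])); o=[]
for i in range(0,len(a),2):
    x,y,t,s,al=fit(im,c,a[i],a[i+1]); print('cog %.4f %.4f th %.1f score %.3f'%(x,y,t,s),al)
    v=rect(im,c,x,y,.018,.042,260); e=(int(130-100*np.sin(np.radians(t))),int(130-100*np.cos(np.radians(t))))
    cv2.line(v,(130,130),e,(255,0,0),1); o.append(v)
cv2.imwrite('pics/%sr.png'%sys.argv[1],np.hstack(o)[:,:,::-1])
E
python3 look.py w2 .629 .332 .5275 .2895 .437 .289
```

```text
t5.3 p [0.5349 0.2898 0.1807] phi 0.97 tilt 0.06 F [ 0.3 -0.6  0.8] w 0.757
cog 0.6279 0.3339 th 305.8 score 0.928 [np.float64(0.928), np.float64(0.918), np.float64(0.918), np.float64(0.916)]
cog 0.5276 0.2913 th 309.4 score 0.944 [np.float64(0.944), np.float64(0.933), np.float64(0.933), np.float64(0.931)]
cog 0.4363 0.2904 th 8.1 score 0.951 [np.float64(0.951), np.float64(0.94), np.float64(0.939), np.float64(0.939)]
```

View pics/w2r.png

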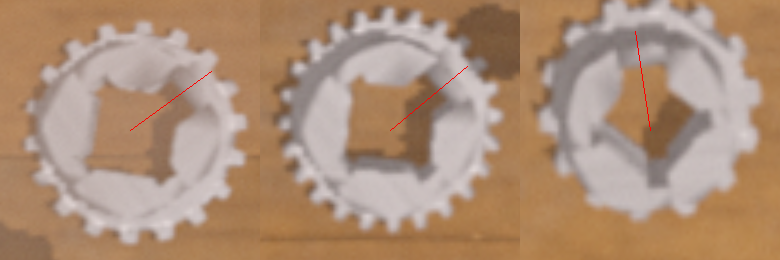

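```bash
python3 - <<'E'
from cog import *; import pickle
o=[]
c=pickle.load(open('w1.pkl','rb')); im=cv2.imread('pics/w1.png')
o.append(rect(im,c,.5405,.042,.078,.04,390))
c=cams.get_calibration('wrist'); im=cv2.imread('pics/w2.png')
o.append(rect(im,c,.5405,.042,.078,.04,390))
cv2.imwrite('pics/hub.png',np.hstack(o))
E
```

```text
(no output)
```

View pics/hub.png

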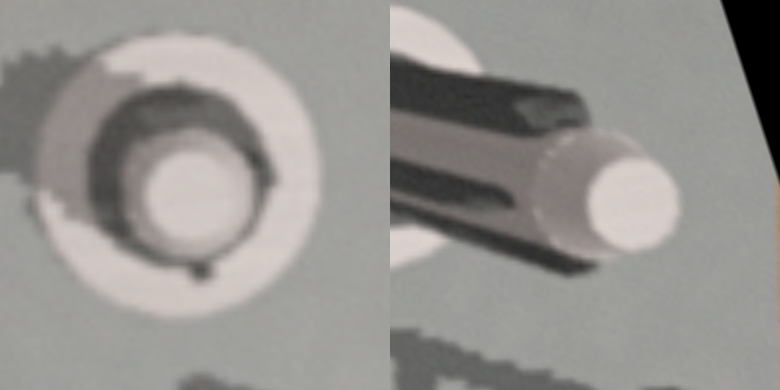

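Request:
jog_arm(
  targets=[
    [-0.05,0.2,-0.03,0],
    [-0.05,0.2,-0.03,0],
    [-0.05,0.2,-0.03,0],
    [-0.05,0.2,-0.03,0],
    [-0.05,0.2,-0.03,0],
  ],
)

```text
time: 5.77
tool_pos: [0.4883, 0.0871, 0.2126]
tool_rot: [-0.0, 1.0, 0.009, 0.002]
contact_force: [0.1, -0.1, -0.2]
gripper_width: 0.76
```

Request:
jog_arm(
  targets=[
    [-0.01,0.046,0.01,0],
    [-0.01,0.046,0.01,0],
    [-0.01,0.046,0.01,0],
    [-0.01,0.046,0.01,0],
    [-0.01,0.046,0.01,0],
  ],
)

```text
time: 6.18
tool_pos: [0.4794, 0.0435, 0.2009]
tool_rot: [-0.0, 1.0, 0.009, 0.001]
contact_force: [0.3, 0.3, -0.3]
gripper_width: 0.758
```

```bash
python3 - <<'E'
from cog import *; import pickle
show();c=cams.get_calibration('wrist'); im=grab('wrist','w3'); pickle.dump(c,open('w3.pkl','wb'))
print(c['cam_to_world'][:3,3])
v=rect(im,c,.5405,.042,.078,.03,600)[:,:,::-1].copy()
cv2.imwrite('pics/hub2.png',v)
E
```

```text
t6.2 p [0.4794 0.0435 0.2009] phi 1.03 tilt 0.13 F [ 0.3  0.3 -0.3] w 0.758
[0.54840959 0.04466922 0.34285358]
```

View pics/hub2.png

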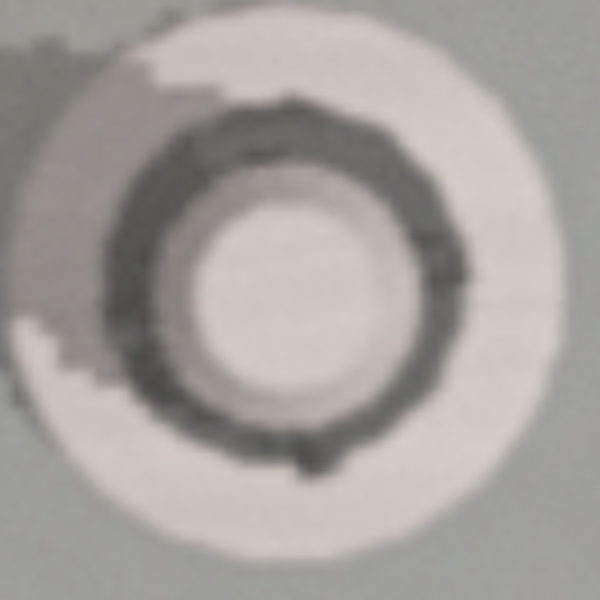

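Shoulder is dark like the splines; spline tips stick out at about (470,270) and (316,472), giving a hub yaw of about 8°. Enhancing contrast for a precise value.

```bash
python3 - <<'E'
from cog import *; import pickle
c=pickle.load(open('w3.pkl','rb')); im=cv2.imread('pics/w3.png')
v=rect(im,c,.5413,.0432,.078,.022,400).mean(-1)
a=np.clip((v-60)*255/80,0,255).astype(np.uint8)
# w2 with its pose
im2=cv2.imread('pics/w2.png'); print(np.percentile(v,[1,10,30,60]))
# w1
c1=pickle.load(open('w1.pkl','rb')); v1=rect(cv2.imread('pics/w1.png'),c1,.5413,.0432,.078,.022,400).mean(-1)
b=np.clip((v1-60)*255/80,0,255).astype(np.uint8)
o=np.hstack([a,b])
for ox in (0,400):
    for k in range(4):
        for t in (8,):
            q=np.radians(t+90*k)
            cv2.line(o,(ox+int(200-172*np.sin(q)),int(200-172*np.cos(q))),(ox+int(200-195*np.sin(q)),int(200-195*np.cos(q))),255,1)
cv2.imwrite('pics/hub3.png',o)
E
```

```text
[ 80.66666667 100.66666667 138.33333333 191.33333333]
```

View pics/hub3.png

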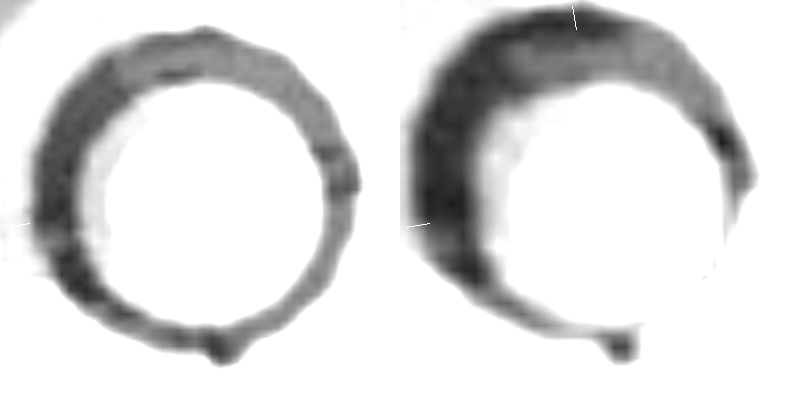

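Hub axis at (.5413,.0432), yaw ≈ 8.6° (consistent from three views). Now cog c14.

```bash
python3 go.py .4363 .2904 .2 8.1 .4363 .2904 .11 8.1; python3 -c "
from plant import manip;print(manip.state()['joint_pos'])"
```

```text
t6.2 p [0.4793 0.0438 0.2006] phi 1.08 tilt 0.09 F [-0.  -0.2 -0.2] w 0.758
to [0.4363, 0.2904, 0.2, 8.1] shift [-0.0383 -0.2473  0.0006] turn -7.02 dist 0.250
to [0.4363, 0.2904, 0.11, 8.1] shift [0.   0.   0.09] turn 0.00 dist 0.090
[-6.38625421e-02 -2.83321662e-01  1.97297417e+00  4.18826294e-04
  1.45040020e+00  1.48801123e+00]
```

Request:
jog_arm(
  targets=[
    [-0.039,-0.2,0,-7.1],
    [-0.039,-0.2,0,-7.1],
    [-0.039,-0.2,0,-7.1],
    [-0.039,-0.2,0,-7.1],
    [-0.039,-0.2,0,-7.1],
  ],
)

```text
time: 6.65
tool_pos: [0.435, 0.2458, 0.2001]
tool_rot: [-0.0, 0.997, 0.072, 0.0]
contact_force: [1.1, -0.8, 0.5]
gripper_width: 0.759
```

Request:
jog_arm(
  targets=[
    [-0.015,-0.047,0.03,0],
    [-0.015,-0.047,0.06,0],
    [-0.015,-0.047,0.09,0],
    [-0.015,-0.047,0.09,0],
    [-0.015,-0.047,0.09,0],
  ],
)

```text
time: 7.07
tool_pos: [0.4129, 0.2871, 0.1081]
tool_rot: [0.001, 0.997, 0.072, -0.002]
contact_force: [0.4, -0.9, 0.5]
gripper_width: 0.757
```

```bash
python3 look.py w4 .4363 .2904 .5276 .2913; python3 go.py .4363 .2904 .11 8.1
```

```text
t7.1 p [0.4129 0.2871 0.1081] phi 8.24 tilt 0.24 F [ 0.4 -0.9  0.5] w 0.757
cog 0.4362 0.2904 th 7.2 score 0.937 [np.float64(0.937), np.float64(0.925), np.float64(0.925), np.float64(0.924)]
cog 0.5273 0.2913 th 309.9 score 0.861 [np.float64(0.861), np.float64(0.854), np.float64(0.852), np.float64(0.852)]
t7.1 p [0.4147 0.2874 0.1104] phi 8.17 tilt 0.02 F [0.1 0.6 0.3] w 0.757
to [0.4363, 0.2904, 0.11, 8.1] shift [0.0218 0.0001 0.0004] turn 0.07 dist 0.022
```

Request:
jog_arm(
  targets=[
    [0.022,0,0.0,0.4],
    [0.022,0,0.03,0.4],
    [0.022,0,0.06,0.4],
    [0.022,0,0.08,0.4],
    [0.022,0,0.08,0.4],
  ],
)

```text
time: 7.53
tool_pos: [0.4356, 0.2887, 0.0279]
tool_rot: [0.001, 0.998, 0.067, -0.002]
contact_force: [-0.8, -0.6, -1.7]
gripper_width: 0.762
```

Request:
jog_arm(
  targets=[
    [0,0,0.01,0],
    [0,0,0.02,0],
    [0,0,0.026,0],
    [0,0,0.026,0],
    [0,0,0.026,0],
  ],
)

```text
time: 7.95
tool_pos: [0.4367, 0.2898, 0.004]
tool_rot: [-0.0, 0.998, 0.067, 0.0]
contact_force: [-0.3, -0.3, 0.2]
gripper_width: 0.762
```

Request:
jog_arm(
  targets=[
    [0,0,0,0],
    [0,0,0,0],
    [0,0,0,0],
    [0,0,0,0],
    [0,0,0,0],
  ],
  fingers=0.4,
)

```text
time: 8.37
tool_pos: [0.4373, 0.2902, 0.0048]
tool_rot: [-0.0, 0.998, 0.067, 0.001]
contact_force: [-0.4, -0.3, 6.1]
gripper_width: 0.587
```

```bash
python3 look.py w5 .6279 .3339; python3 -c "
from h import *
im=cv2.imread('pics/w5.png'); cv2.imwrite('pics/w5c.png',cv2.resize(im[120:320,160:480],(640,400)))"
```

```text
t8.4 p [0.4373 0.2902 0.0048] phi 7.70 tilt 0.13 F [-0.4 -0.3  6.1] w 0.587
cog 0.6279 0.3339 th 0.0 score nan [np.float64(nan), np.float64(nan), np.float64(nan), np.float64(nan)]cog.py:28: RuntimeWarning: invalid value encountered in scalar divide
  m=pred(p); a=m-m.mean();b=sat-sat.mean(); return -(a*b).sum()/np.sqrt((a*a).sum()*(b*b).sum())
```

View pics/w5c.png

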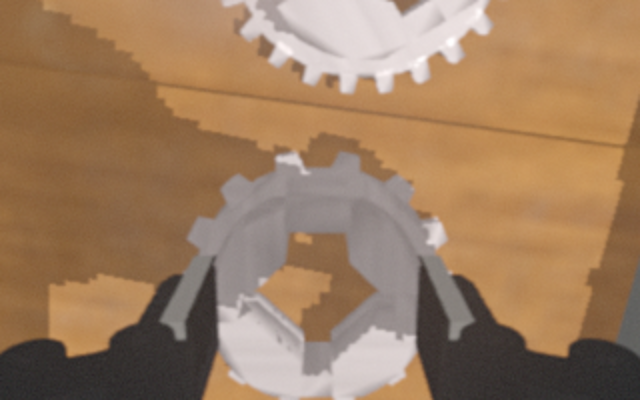

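Cog c14 is gripped on its flats, square. Lift and carry to the hub.

Request:
jog_arm(
  targets=[
    [0,0,-0.02,0],
    [0,0,-0.06,0],
    [0,0,-0.1,0],
    [0,0,-0.14,0],
    [0,0,-0.18,0],
  ],
  fingers=0.3,
)

```text
time: 8.83
tool_pos: [0.4353, 0.2892, 0.1843]
tool_rot: [0.0, 0.998, 0.067, -0.001]
contact_force: [0.2, 1.0, -1.7]
gripper_width: 0.585
```

```bash
python3 go.py .5423 .0433 .19 8.6
```

```text
t8.8 p [0.4353 0.2892 0.1843] phi 7.70 tilt 0.11 F [ 0.2  1.  -1.7] w 0.585
to [0.5423, 0.0433, 0.19, 8.6] shift [ 0.073   0.258  -0.0057] turn -0.90 dist 0.268
```

Request:
jog_arm(
  targets=[
    [0.055,0.19,0,-0.9],
    [0.055,0.19,0,-0.9],
    [0.055,0.19,0,-0.9],
    [0.055,0.19,0,-0.9],
    [0.055,0.19,0,-0.9],
  ],
)

```text
time: 9.25
tool_pos: [0.5164, 0.106, 0.1828]
tool_rot: [0.0, 0.997, 0.074, -0.0]
contact_force: [0.4, -0.5, -2.1]
gripper_width: 0.589
```

Request:
jog_arm(
  targets=[
    [0.018,0.068,0,0],
    [0.018,0.068,0.02,0],
    [0.018,0.068,0.06,0],
    [0.018,0.068,0.07,0],
    [0.018,0.068,0.07,0],
  ],
)

```text
time: 9.67
tool_pos: [0.5401, 0.0442, 0.1081]
tool_rot: [-0.001, 0.997, 0.075, -0.005]
contact_force: [-2.0, 0.2, -1.9]
gripper_width: 0.587
```

Request:
jog_arm(
  targets=[
    [0,0,0,0],
    [0,0,0,0],
  ],
)

```text
time: 9.83
tool_pos: [0.545, 0.045, 0.1152]
tool_rot: [0.0, 0.997, 0.076, 0.001]
contact_force: [-0.5, 0.5, -1.3]
gripper_width: 0.587
```

```bash
python3 - <<'E'
from cog import *
show(); c=cams.get_calibration('wrist'); im=grab('wrist','w6')
cv2.imwrite('pics/w6c.png',cv2.resize(im[120:320,160:480],(640,400))[:,:,::-1])
E
python3 go.py .5423 .0433 .115 8.6
```

```text
t9.8 p [0.545  0.045  0.1152] phi 8.68 tilt 0.13 F [-0.5  0.5 -1.3] w 0.587
t9.9 p [0.5455 0.0449 0.1158] phi 8.68 tilt 0.20 F [ 0.7 -0.2 -1.4] w 0.588
to [0.5423, 0.0433, 0.115, 8.6] shift [-0.0034  0.0011  0.0008] turn 0.08 dist 0.004
```

View pics/w6c.png

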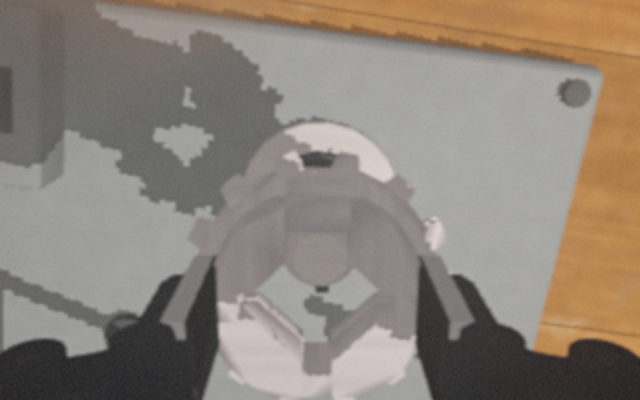

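Spline (318,160)/(322,289) and groove centres (320,205)/(316,355) line up vertically, so yaw is right. Centre and descend.

Request:
jog_arm(
  targets=[
    [-0.003,0.001,0,0],
    [-0.003,0.001,0.0,0],
    [-0.003,0.001,0.01,0],
    [-0.003,0.001,0.02,0],
    [-0.003,0.001,0.02,0],
  ],
)

```text
time: 10.3
tool_pos: [0.5395, 0.0429, 0.0906]
tool_rot: [-0.0, 0.997, 0.075, -0.002]
contact_force: [-0.4, -0.8, -1.8]
gripper_width: 0.585
```

Request:
jog_arm(
  targets=[
    [0,0,0.004,0],
    [0,0,0.008,0],
    [0,0,0.012,0],
    [0,0,0.014,0],
    [0,0,0.014,0],
  ],
)

```text
time: 10.72
tool_pos: [0.5411, 0.0427, 0.0788]
tool_rot: [-0.0, 0.997, 0.075, -0.001]
contact_force: [-0.0, -0.4, -2.1]
gripper_width: 0.591
```

```bash
python3 go.py .5423 .0433 .036 8.6
```

```text
t10.7 p [0.5411 0.0427 0.0788] phi 8.59 tilt 0.06 F [-0.  -0.4 -2.1] w 0.591
to [0.5423, 0.0433, 0.036, 8.6] shift [ 0.0013 -0.0004  0.0428] turn -0.01 dist 0.043
```

Request:
jog_arm(
  targets=[
    [0.001,0,0.005,0],
    [0.001,0,0.01,0],
    [0.001,0,0.015,0],
    [0.001,0,0.02,0],
    [0.001,0,0.02,0],
  ],
)

```text
time: 11.13
tool_pos: [0.5416, 0.0429, 0.0579]
tool_rot: [-0.0, 0.997, 0.075, -0.001]
contact_force: [-0.0, 0.4, -1.2]
gripper_width: 0.59
```

Request:
jog_arm(
  targets=[
    [0,0,0.006,0],
    [0,0,0.012,0],
    [0,0,0.018,0],
    [0,0,0.02,0],
    [0,0,0.022,0],
  ],
)

```text
time: 11.55
tool_pos: [0.5424, 0.0429, 0.0368]
tool_rot: [-0.0, 0.997, 0.075, -0.0]
contact_force: [-0.1, -1.0, 1.1]
gripper_width: 0.587
```

Request:
jog_arm(
  targets=[
    [0,0,0.001,0],
    [0,0,0.002,0],
    [0,0,0.002,0],
  ],
)

```text
time: 11.8
tool_pos: [0.5425, 0.0429, 0.0368]
tool_rot: [-0.0, 0.997, 0.075, -0.0]
contact_force: [-5.6, -0.5, 6.4]
gripper_width: 0.586
```

Seated (stop at the expected height). Release, lift, go to c24.

Request:
jog_arm(
  targets=[
    [0,0,-0.001,0],
    [0,0,-0.002,0],
    [0,0,-0.002,0],
    [0,0,-0.002,0],
  ],
  fingers=0.76,
)

```text
time: 12.13
tool_pos: [0.5429, 0.0429, 0.0379]
tool_rot: [0.0, 0.997, 0.075, 0.001]
contact_force: [-0.3, -0.6, 0.3]
gripper_width: 0.758
```

Request:
jog_arm(
  targets=[
    [0,0,-0.03,0],
    [0,0,-0.07,0],
    [0,0,-0.11,0],
    [0,0,-0.15,0],
    [0,0,-0.165,0],
  ],
)

```text
time: 12.55
tool_pos: [0.5455, 0.0428, 0.2099]
tool_rot: [0.001, 0.997, 0.075, 0.005]
contact_force: [1.2, -0.3, 0.6]
gripper_width: 0.76
```

```bash
python3 go.py .5275 .2913 .2 -50.4
```

```text
t12.6 p [0.5455 0.0428 0.2099] phi 8.60 tilt 0.62 F [ 1.2 -0.3  0.6] w 0.760
to [0.5275, 0.2913, 0.2, -50.4] shift [ 0.0193 -0.2484  0.0096] turn 59.00 dist 0.249
```

Request:
jog_arm(
  targets=[
    [0.02,-0.2,0,35.5],
    [0.02,-0.2,0,35.5],
    [0.02,-0.2,0,35.5],
    [0.02,-0.2,0,35.5],
    [0.02,-0.2,0,35.5],
  ],
)

```text
time: 12.97
tool_pos: [0.5328, 0.2353, 0.2027]
tool_rot: [-0.0, 0.977, -0.213, 0.0]
contact_force: [0.9, -0.2, -0.0]
gripper_width: 0.761
```

```bash
python3 go.py .5275 .2913 .11 -50.4
```

```text
t13.0 p [0.5328 0.2353 0.2027] phi -24.59 tilt 0.05 F [ 0.9 -0.2 -0. ] w 0.761
to [0.5275, 0.2913, 0.11, -50.4] shift [-0.0282 -0.0487  0.0927] turn 25.81 dist 0.108
```

Request:
jog_arm(
  targets=[
    [-0.028,-0.04,0.03,23.5],
    [-0.028,-0.04,0.06,23.5],
    [-0.028,-0.04,0.09,23.5],
    [-0.028,-0.04,0.09,23.5],
    [-0.028,-0.04,0.09,23.5],
  ],
)

```text
time: 13.38
tool_pos: [0.5217, 0.2814, 0.1091]
tool_rot: [0.002, 0.915, -0.404, -0.002]
contact_force: [-0.3, -0.4, 0.5]
gripper_width: 0.759
```

Request:
jog_arm(
  targets=[
    [0,0,0,0],
    [0,0,0,0],
  ],
)

```text
time: 13.55
tool_pos: [0.5251, 0.2818, 0.1142]
tool_rot: [-0.001, 0.915, -0.404, 0.001]
contact_force: [-0.1, -0.4, 0.0]
gripper_width: 0.758
```

```bash
python3 look.py w7 .5275 .2913 .6279 .3339; python3 go.py .5275 .2913 .11 -50.4
```

```text
t13.6 p [0.5251 0.2818 0.1142] phi -47.71 tilt 0.17 F [-0.1 -0.4  0. ] w 0.758
cog 0.5277 0.2911 th 309.4 score 0.938 [np.float64(0.938), np.float64(0.926), np.float64(0.926), np.float64(0.926)]
cog 0.6279 0.3338 th 305.4 score 0.941 [np.float64(0.941), np.float64(0.935), np.float64(0.934), np.float64(0.933)]
t13.6 p [0.5252 0.2818 0.1144] phi -47.72 tilt 0.20 F [0.3 0.6 0.3] w 0.762
to [0.5275, 0.2913, 0.11, -50.4] shift [-0.0055 -0.0081  0.0045] turn 2.68 dist 0.011
```

Request:
jog_arm(
  targets=[
    [-0.0053,-0.008,0.0,2.8],
    [-0.0053,-0.008,0.03,2.8],
    [-0.0053,-0.008,0.06,2.8],
    [-0.0053,-0.008,0.08,2.8],
    [-0.0053,-0.008,0.08,2.8],
  ],
)

```text
time: 14.02
tool_pos: [0.5236, 0.2894, 0.0286]
tool_rot: [0.003, 0.904, -0.427, -0.002]
contact_force: [-0.8, -0.5, -0.9]
gripper_width: 0.763
```

```bash
python3 go.py .5277 .2911 .006 -50.5
```

```text
t14.0 p [0.5236 0.2894 0.0286] phi -50.55 tilt 0.40 F [-0.8 -0.5 -0.9] w 0.763
to [0.5277, 0.2911, 0.006, -50.5] shift [ 0.0014 -0.0044  0.0226] turn -0.05 dist 0.023
```

Request:
jog_arm(
  targets=[
    [0,0,0.01,0],
    [0,0,0.02,0],
    [0,0,0.027,0],
    [0,0,0.027,0],
    [0,0,0.027,0],
  ],
)

```text
time: 14.43
tool_pos: [0.5264, 0.2909, 0.0058]
tool_rot: [-0.0, 0.904, -0.427, 0.0]
contact_force: [-0.3, -0.5, 0.5]
gripper_width: 0.76
```

```bash
python3 go.py .5277 .2911 .006 -50.5
```

```text
t14.4 p [0.5264 0.2909 0.0058] phi -50.54 tilt 0.02 F [-0.3 -0.5  0.5] w 0.760
to [0.5277, 0.2911, 0.006, -50.5] shift [ 0.0007 -0.0011 -0.0002] turn -0.04 dist 0.001
```

Request:
jog_arm(
  targets=[
    [0.0007,-0.001,0,0],
    [0.0007,-0.001,0,0],
    [0.0007,-0.001,0,0],
    [0.0007,-0.001,0,0],
    [0.0007,-0.001,0,0],
  ],
  fingers=0.3,
)

```text
time: 14.85
tool_pos: [0.5286, 0.2914, 0.0069]
tool_rot: [-0.001, 0.904, -0.427, 0.001]
contact_force: [0.6, 0.1, 5.1]
gripper_width: 0.583
```

```bash
python3 go.py .5277 .2911 .006 -50.5
```

```text
t14.8 p [0.5286 0.2914 0.0069] phi -50.54 tilt 0.15 F [0.6 0.1 5.1] w 0.583
to [0.5277, 0.2911, 0.006, -50.5] shift [-0.0003  0.0009  0.0009] turn -0.04 dist 0.001
```

Request:
jog_arm(
  targets=[
    [0,0,-0.02,0],
    [0,0,-0.06,0],
    [0,0,-0.1,0],
    [0,0,-0.14,0],
    [0,0,-0.18,0],
  ],
)

```text
time: 15.27
tool_pos: [0.5263, 0.2905, 0.186]
tool_rot: [0.001, 0.904, -0.427, -0.001]
contact_force: [1.0, 1.4, -1.5]
gripper_width: 0.585
```

```bash
python3 go.py .5423 .0433 .19 8.6
```

```text
t15.3 p [0.5263 0.2905 0.186 ] phi -50.54 tilt 0.15 F [ 1.   1.4 -1.5] w 0.585
to [0.5423, 0.0433, 0.19, 8.6] shift [ 0.2011  0.1448 -0.0039] turn -59.14 dist 0.248
```

Request:
jog_arm(
  targets=[
    [0.13,0.094,0,-30],
    [0.13,0.094,0,-30],
    [0.13,0.094,0,-30],
    [0.13,0.094,0,-30],
    [0.13,0.094,0,-30],
  ],
)

```text
time: 15.68
tool_pos: [0.5369, 0.126, 0.1844]
tool_rot: [0.002, 0.984, -0.178, -0.001]
contact_force: [-0.4, 0.4, -2.2]
gripper_width: 0.587
```

Request:
jog_arm(
  targets=[
    [0,0,0,-29.1],
    [0,0,0,-29.1],
    [0,0,0,-29.1],
    [0,0,0,-29.1],
    [0,0,0,-29.1],
  ],
)

```text
time: 16.1
tool_pos: [0.5366, 0.1307, 0.1842]
tool_rot: [0.0, 0.997, 0.076, -0.001]
contact_force: [0.2, -0.5, -1.6]
gripper_width: 0.584
```

```bash
python3 go.py .542 .043 .19 8.6
```

```text
t16.1 p [0.5366 0.1307 0.1842] phi 8.68 tilt 0.13 F [ 0.2 -0.5 -1.6] w 0.584
to [0.542, 0.043, 0.19, 8.6] shift [-0.0079  0.0875 -0.0058] turn 0.08 dist 0.088
```

Request:
jog_arm(
  targets=[
    [-0.008,0.0875,0,0],
    [-0.008,0.0875,0,0],
    [-0.008,0.0875,0.04,0],
    [-0.008,0.0875,0.07,0],
    [-0.008,0.0875,0.07,0],
  ],
)

```text
time: 16.52
tool_pos: [0.537, 0.0426, 0.1077]
tool_rot: [-0.001, 0.997, 0.072, -0.007]
contact_force: [-1.8, -0.7, -3.6]
gripper_width: 0.588
```

Request:
jog_arm(
  targets=[
    [0,0,0,0],
    [0,0,0,0],
  ],
)

```text
time: 16.68
tool_pos: [0.5432, 0.0435, 0.1167]
tool_rot: [0.0, 0.997, 0.074, 0.001]
contact_force: [0.3, 0.4, -1.7]
gripper_width: 0.587
```

```bash
python3 go.py .542 .043 .1 8.6
```

```text
t16.7 p [0.5432 0.0435 0.1167] phi 8.52 tilt 0.07 F [ 0.3  0.4 -1.7] w 0.587
to [0.542, 0.043, 0.1, 8.6] shift [-0.0013  0.0003  0.0167] turn -0.08 dist 0.017
```

Request:
jog_arm(
  targets=[
    [-0.001,0,0.008,0],
    [-0.001,0,0.016,0],
    [-0.001,0,0.024,0],
    [-0.001,0,0.03,0],
    [-0.001,0,0.036,0],
  ],
)

```text
time: 17.1
tool_pos: [0.5414, 0.0432, 0.0788]
tool_rot: [-0.0, 0.997, 0.075, -0.0]
contact_force: [0.5, 0.1, -1.7]
gripper_width: 0.586
```

Request:
jog_arm(
  targets=[
    [0,0,0.003,0],
    [0,0,0.006,0],
    [0,0,0.009,0],
    [0,0,0.011,0],
    [0,0,0.011,0],
  ],
)

```text
time: 17.52
tool_pos: [0.5414, 0.043, 0.0681]
tool_rot: [-0.0, 0.997, 0.075, -0.0]
contact_force: [-0.2, 0.1, -1.6]
gripper_width: 0.586
```

```bash
python3 go.py .542 .043 .057 8.6
```

```text
t17.5 p [0.5414 0.043  0.0681] phi 8.55 tilt 0.04 F [-0.2  0.1 -1.6] w 0.586
to [0.542, 0.043, 0.057, 8.6] shift [0.0006 0.0001 0.0111] turn -0.05 dist 0.011
```

Request:
jog_arm(
  targets=[
    [0,0,0.004,0],
    [0,0,0.007,0],
    [0,0,0.01,0],
    [0,0,0.013,0],
    [0,0,0.013,0],
  ],
)

```text
time: 17.93
tool_pos: [0.5419, 0.043, 0.0569]
tool_rot: [-0.0, 0.997, 0.075, -0.0]
contact_force: [-3.8, 0.0, 7.0]
gripper_width: 0.592
```

Request:
jog_arm(
  targets=[
    [0,0,-0.001,0],
    [0,0,-0.002,0],
    [0,0,-0.002,0],
    [0,0,-0.002,0],
  ],
  fingers=0.76,
)

```text
time: 18.27
tool_pos: [0.5418, 0.043, 0.0577]
tool_rot: [0.0, 0.997, 0.075, 0.0]
contact_force: [0.6, -0.1, -0.4]
gripper_width: 0.76
```

Request:
jog_arm(
  targets=[
    [0,0,-0.03,0],
    [0,0,-0.07,0],
    [0,0,-0.11,0],
    [0,0,-0.14,0],
    [0,0,-0.14,0],
  ],
)

```text
time: 18.68
tool_pos: [0.5459, 0.0428, 0.2065]
tool_rot: [0.001, 0.997, 0.075, 0.007]
contact_force: [1.9, -0.8, 0.9]
gripper_width: 0.758
```

Request:
jog_arm(
  targets=[
    [0.04,-0.2,0,35.5],
    [0.04,-0.2,0,35.5],
    [0.04,-0.2,0,35.5],
    [0.04,-0.2,0,35.5],
    [0.04,-0.2,0,35.5],
  ],
)

```text
time: 19.1
tool_pos: [0.5508, 0.2372, 0.1972]
tool_rot: [0.0, 0.976, -0.216, 0.0]
contact_force: [0.9, 0.0, -1.6]
gripper_width: 0.759
```

```bash
python3 go.py .6279 .3338 .2 -54.5
```

```text
t19.1 p [0.5508 0.2372 0.1972] phi -24.96 tilt 0.01 F [ 0.9  0.  -1.6] w 0.759
to [0.6279, 0.3338, 0.2, -54.5] shift [ 0.0291 -0.1201 -0.0028] turn 29.54 dist 0.124
```

Request:
jog_arm(
  targets=[
    [0.029,-0.116,0,27.6],
    [0.029,-0.116,0.03,27.6],
    [0.029,-0.116,0.06,27.6],
    [0.029,-0.116,0.085,27.6],
    [0.029,-0.116,0.085,27.6],
  ],
)

```text
time: 19.52
tool_pos: [0.6215, 0.329, 0.1015]
tool_rot: [0.005, 0.898, -0.44, -0.005]
contact_force: [-1.4, -0.9, -2.3]
gripper_width: 0.756
```

Request:
jog_arm(
  targets=[
    [0,0,0,0],
    [0,0,0,0],
  ],
)

```text
time: 19.68
tool_pos: [0.6259, 0.3287, 0.1134]
tool_rot: [-0.0, 0.898, -0.439, 0.0]
contact_force: [0.8, -0.5, 1.3]
gripper_width: 0.759
```

```bash
python3 look.py w8 .6279 .3338; python3 go.py .6279 .3338 .006 -54.4
```

```text
t19.7 p [0.6259 0.3287 0.1134] phi -52.12 tilt 0.04 F [ 0.8 -0.5  1.3] w 0.759
cog 0.6281 0.3338 th 305.9 score 0.939 [np.float64(0.939), np.float64(0.926), np.float64(0.925), np.float64(0.925)]
t19.7 p [0.6267 0.3288 0.1152] phi -52.16 tilt 0.21 F [0.  0.6 1.9] w 0.761
to [0.6279, 0.3338, 0.006, -54.4] shift [-0.0033 -0.0036  0.1092] turn 2.24 dist 0.109
```

Request:
jog_arm(
  targets=[
    [-0.003,-0.004,0.0,2],
    [-0.003,-0.004,0.03,2],
    [-0.003,-0.004,0.06,2],
    [-0.003,-0.004,0.08,2],
    [-0.003,-0.004,0.08,2],
  ],
)

```text
time: 20.15
tool_pos: [0.6249, 0.3321, 0.0302]
tool_rot: [0.002, 0.89, -0.456, -0.001]
contact_force: [-1.3, -0.4, -1.1]
gripper_width: 0.759
```

Request:
jog_arm(
  targets=[
    [0,0,0.01,0],
    [0,0,0.02,0],
    [0,0,0.026,0],
    [0,0,0.026,0],
    [0,0,0.026,0],
  ],
)

```text
time: 20.57
tool_pos: [0.6272, 0.3338, 0.0071]
tool_rot: [-0.0, 0.89, -0.456, 0.0]
contact_force: [0.0, 0.6, -0.5]
gripper_width: 0.757
```

```bash
python3 go.py .6281 .3338 .006 -54.2
```

```text
t20.6 p [0.6272 0.3338 0.0071] phi -54.20 tilt 0.03 F [ 0.   0.6 -0.5] w 0.757
to [0.6281, 0.3338, 0.006, -54.2] shift [ 0.0005 -0.0007  0.0011] turn 0.00 dist 0.001
```

Request:
jog_arm(
  targets=[
    [0,-0.0005,0.0005,0],
    [0,-0.0005,0.0005,0],
    [0,-0.0005,0.0005,0],
    [0,-0.0005,0.0005,0],
    [0,-0.0005,0.0005,0],
  ],
  fingers=0.3,
)

```text
time: 20.98
tool_pos: [0.6285, 0.3345, 0.0076]
tool_rot: [-0.001, 0.89, -0.456, 0.001]
contact_force: [-0.4, 0.9, 4.7]
gripper_width: 0.589
```

```bash
python3 go.py .6281 .3338 .006 -54.2
```

```text
t21.0 p [0.6285 0.3345 0.0076] phi -54.19 tilt 0.15 F [-0.4  0.9  4.7] w 0.589
to [0.6281, 0.3338, 0.006, -54.2] shift [0.0004 0.0007 0.0016] turn 0.01 dist 0.002
```

Request:
jog_arm(
  targets=[
    [0,0,-0.02,0],
    [0,0,-0.06,0],
    [0,0,-0.1,0],
    [0,0,-0.14,0],
    [0,0,-0.18,0],
  ],
)

```text
time: 21.4
tool_pos: [0.6263, 0.3336, 0.1861]
tool_rot: [0.001, 0.89, -0.456, -0.001]
contact_force: [1.1, 0.1, -2.0]
gripper_width: 0.589
```

```bash
python3 go.py .542 .043 .19 8.6
```

```text
t21.4 p [0.6263 0.3336 0.1861] phi -54.20 tilt 0.17 F [ 1.1  0.1 -2. ] w 0.589
to [0.542, 0.043, 0.19, 8.6] shift [ 0.1864  0.2384 -0.0033] turn -62.80 dist 0.303
```

Request:
jog_arm(
  targets=[
    [0.12,0.155,0,-33],
    [0.12,0.155,0,-33],
    [0.12,0.155,0,-33],
    [0.12,0.155,0,-33],
    [0.12,0.155,0,-33],
  ],
)

```text
time: 21.82
tool_pos: [0.5698, 0.1434, 0.1845]
tool_rot: [0.001, 0.983, -0.182, -0.001]
contact_force: [0.6, 0.3, -1.7]
gripper_width: 0.589
```

Request:
jog_arm(
  targets=[
    [0,0,0,-29.8],
    [0,0,0,-29.8],
    [0,0,0,-29.8],
    [0,0,0,-29.8],
    [0,0,0,-29.8],
  ],
)

```text
time: 22.23
tool_pos: [0.571, 0.1458, 0.1847]
tool_rot: [0.0, 0.997, 0.076, -0.001]
contact_force: [0.4, -0.0, -2.0]
gripper_width: 0.587
```

```bash
python3 go.py .542 .043 .19 8.6
```

```text
t22.2 p [0.571  0.1458 0.1847] phi 8.75 tilt 0.13 F [ 0.4 -0.  -2. ] w 0.587
to [0.542, 0.043, 0.19, 8.6] shift [-0.0443  0.0972 -0.0052] turn 0.15 dist 0.107
```

Request:
jog_arm(
  targets=[
    [-0.0445,0.097,0,0],
    [-0.0445,0.097,0,0],
    [-0.0445,0.097,0,0],
    [-0.0445,0.097,0.04,0],
    [-0.0445,0.097,0.068,0],
  ],
)

```text
time: 22.65
tool_pos: [0.5425, 0.0421, 0.1177]
tool_rot: [0.0, 0.997, 0.072, 0.001]
contact_force: [-0.7, 0.4, -3.2]
gripper_width: 0.584
```

Request:
jog_arm(
  targets=[
    [0,0,0,0],
    [0,0,0,0],
    [0,0,0,0],
  ],
)

```text
time: 22.9
tool_pos: [0.543, 0.0437, 0.1192]
tool_rot: [0.0, 0.997, 0.075, 0.001]
contact_force: [0.6, -0.8, -0.4]
gripper_width: 0.586
```

```bash
python3 go.py .542 .043 .1 8.6
```

```text
t22.9 p [0.543  0.0437 0.1192] phi 8.57 tilt 0.07 F [ 0.6 -0.8 -0.4] w 0.586
to [0.542, 0.043, 0.1, 8.6] shift [-0.0012  0.0005  0.0192] turn -0.03 dist 0.019
```

Request:
jog_arm(
  targets=[
    [-0.001,0.0005,0.008,0],
    [-0.001,0.0005,0.016,0],
    [-0.001,0.0005,0.024,0],
    [-0.001,0.0005,0.03,0],
    [-0.001,0.0005,0.034,0],
  ],
)

```text
time: 23.32
tool_pos: [0.5409, 0.043, 0.0829]
tool_rot: [-0.0, 0.997, 0.075, -0.001]
contact_force: [-0.3, 0.1, -1.1]
gripper_width: 0.583
```

Request:
jog_arm(
  targets=[
    [0,0,0.003,0],
    [0,0,0.006,0],
    [0,0,0.009,0],
    [0,0,0.011,0],
    [0,0,0.012,0],
  ],
)

```text
time: 23.73
tool_pos: [0.5416, 0.0428, 0.0754]
tool_rot: [-0.0, 0.997, 0.075, -0.001]
contact_force: [-13.4, -0.7, 22.2]
gripper_width: 0.584
```

Request:
jog_arm(
  targets=[
    [0,0,-0.002,0],
    [0,0,-0.004,0],
    [0,0,-0.004,0],
    [0,0,-0.004,0],
  ],
  fingers=0.76,
)

```text
time: 24.07
tool_pos: [0.5418, 0.0428, 0.0764]
tool_rot: [0.0, 0.997, 0.075, 0.0]
contact_force: [0.3, -0.0, 0.9]
gripper_width: 0.761
```

Request:
jog_arm(
  targets=[
    [0,0,-0.03,0],
    [0,0,-0.07,0],
    [0,0,-0.11,0],
    [0,0,-0.15,0],
    [0,0,-0.15,0],
  ],
)

```text
time: 24.48
tool_pos: [0.5461, 0.0426, 0.2366]
tool_rot: [0.001, 0.997, 0.075, 0.008]
contact_force: [0.8, -0.6, 2.1]
gripper_width: 0.762
```

Request:
jog_arm(
  targets=[
    [-0.12,0.15,0,0],
    [-0.12,0.15,0,0],
    [-0.12,0.15,0,0],
    [-0.12,0.15,0,0],
    [-0.12,0.15,0,0],
  ],
  fingers=0.4,
)

```text
time: 24.9
tool_pos: [0.4435, -0.1257, 0.2257]
tool_rot: [0.001, 0.997, 0.074, -0.0]
contact_force: [0.7, 0.1, 1.0]
gripper_width: 0.398
```

Request:
jog_arm(
  targets=[
    [0,0.04,0,0],
    [0,0.04,0,0],
    [0,0.04,0,0],
  ],
)

```text
time: 25.15
tool_pos: [0.451, -0.1644, 0.2257]
tool_rot: [-0.0, 0.997, 0.073, -0.0]
contact_force: [0.1, 0.8, -0.5]
gripper_width: 0.402
```

```bash
python3 - <<'E'
from cog import *; import pickle
show(); c=cams.get_calibration('wrist'); im=grab('wrist','w9'); pickle.dump(c,open('w9.pkl','wb'))
s=grab('scene','s9'); t=grab('top','t9'); show()
a=cv2.resize(im,(480,300)); b=cv2.resize(s[150:230,250:330],(300,300),interpolation=cv2.INTER_CUBIC)
d=cv2.resize(im[80:240,300:640],(637,300),interpolation=cv2.INTER_CUBIC)
o=np.zeros((600,780,3),np.uint8);o[:300,:480]=a;o[:300,480:]=b;o[300:,:637]=d
cv2.imwrite('pics/v9.png',o[:,:,::-1])
E
```

```text
t25.1 p [ 0.451  -0.1644  0.2257] phi 8.40 tilt 0.02 F [ 0.1  0.8 -0.5] w 0.402
t25.3 p [ 0.4513 -0.1622  0.2257] phi 8.65 tilt 0.04 F [ 0.6 -0.6  0.7] w 0.396
```

View pics/v9.png

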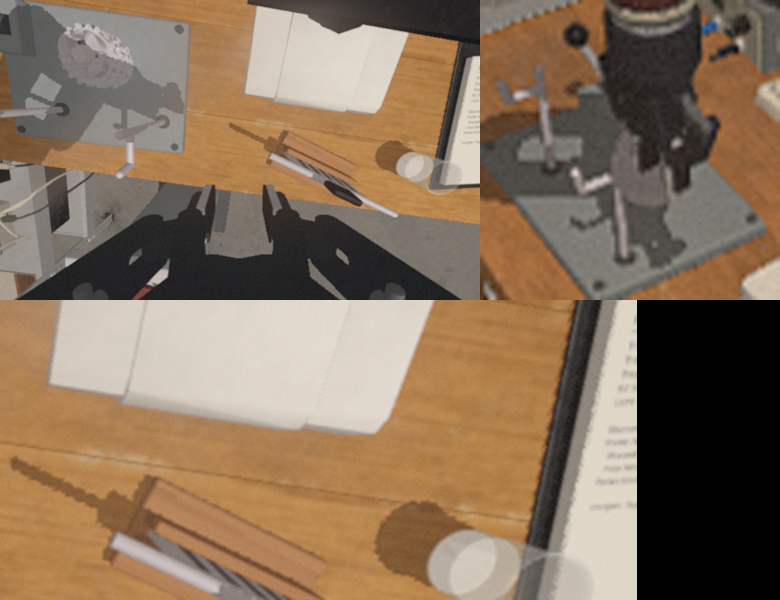

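All three cogs are on the hub in a stack. Guard bar ends in w9 at (363,209) and (528,285). Locating the guard.

```bash
python3 - <<'E'
from h import *; import pickle
np.set_printoptions(precision=4,suppress=True)
c=pickle.load(open('w9.pkl','rb'));ct=cams.get_calibration('top')
a,b=onz(c,(363,209),.102),onz(c,(528,285),.102); print(a,b,(a+b)/2,np.linalg.norm(a-b),np.degrees(np.arctan2((a-b)[1],(a-b)[0])))
for z in(.3,.4,.45): print(z,onz(ct,(405,208),z),onz(ct,(372,180),z))
E
python3 go.py .4232 -.3009 .2257 73.5
```

```text
[ 0.4529 -0.208   0.102 ] [ 0.3966 -0.3953  0.102 ] [ 0.4248 -0.3017  0.102 ] 0.19552748649951412 73.27598797818597
0.3 [ 0.5092 -0.2941  0.3   ] [ 0.5759 -0.2149  0.3   ]
0.4 [ 0.5084 -0.272   0.4   ] [ 0.5687 -0.2004  0.4   ]
0.45 [ 0.508  -0.2609  0.45  ] [ 0.5651 -0.1932  0.45  ]
t25.3 p [ 0.4513 -0.1622  0.2257] phi 8.65 tilt 0.04 F [ 0.6 -0.6  0.7] w 0.396
to [0.4232, -0.3009, 0.2257, 73.5] shift [-4.860e-02  1.329e-01 -1.000e-04] turn -64.85 dist 0.142
```

Request:
jog_arm(
  targets=[
    [0,0,0,-35.5],
    [0,0,0,-35.5],
    [0,0,0,-35.5],
    [0,0,0,-35.5],
    [0,0,0,-35.5],
  ],
  fingers=0.4,
)

```text
time: 25.72
tool_pos: [0.4515, -0.1615, 0.2259]
tool_rot: [-0.0, 0.925, 0.379, 0.0]
contact_force: [0.2, -0.4, 0.6]
gripper_width: 0.399
```

Request:
jog_arm(
  targets=[
    [0,0,0,-29.4],
    [0,0,0,-29.4],
    [0,0,0,-29.4],
    [0,0,0,-29.4],
    [0,0,0,-29.4],
  ],
)

```text
time: 26.13
tool_pos: [0.4515, -0.1616, 0.2259]
tool_rot: [-0.0, 0.8, 0.6, 0.0]
contact_force: [0.1, -0.2, 0.0]
gripper_width: 0.404
```

```bash
python3 go.py .4232 -.3009 .2257 73.5
```

```text
t26.1 p [ 0.4515 -0.1616  0.2259] phi 73.78 tilt 0.02 F [ 0.1 -0.2  0. ] w 0.404
to [0.4232, -0.3009, 0.2257, 73.5] shift [-0.1416  0.0117  0.0002] turn 0.28 dist 0.142
```

Request:
jog_arm(
  targets=[
    [-0.142,0.012,0,0.3],
    [-0.142,0.012,0,0.3],
    [-0.142,0.012,0,0.3],
    [-0.142,0.012,0.02,0.3],
    [-0.142,0.012,0.03,0.3],
  ],
)

```text
time: 26.55
tool_pos: [0.4218, -0.3048, 0.1951]
tool_rot: [0.0, 0.804, 0.594, -0.0]
contact_force: [0.3, 0.5, 0.1]
gripper_width: 0.397
```

Request:
jog_arm(
  targets=[
    [0,0,0,0],
    [0,0,0,0],
    [0,0,0,0],
  ],
)

```text
time: 26.8
tool_pos: [0.4231, -0.3014, 0.1966]
tool_rot: [0.0, 0.802, 0.597, 0.0]
contact_force: [0.9, 0.1, -0.1]
gripper_width: 0.4
```

```bash
python3 - <<'E'
from cog import *; import pickle
show(); c=cams.get_calibration('wrist'); im=grab('wrist','w10'); pickle.dump(c,open('w10.pkl','wb'))
cv2.imwrite('pics/w10v.png',im[:,:,::-1])
E
```

```text
t26.8 p [ 0.4231 -0.3014  0.1966] phi 73.27 tilt 0.03 F [ 0.9  0.1 -0.1] w 0.400
```

View pics/w10v.png

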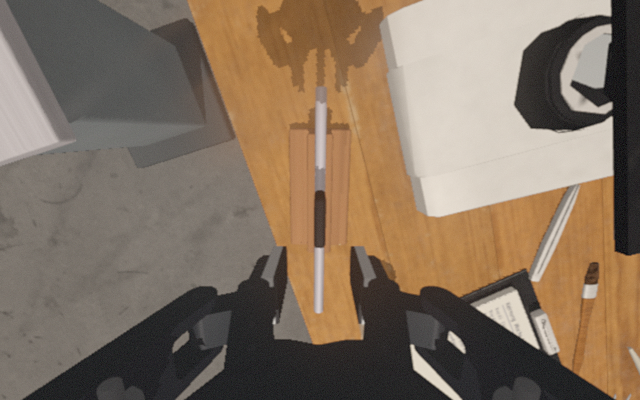

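Tab top at (320, 190–248), bar from (321,90) to (319,312): parallel to and centred between the fingers.

```bash
python3 - <<'E'
from h import *; import pickle
c=pickle.load(open('w10.pkl','rb'))
a,b=onz(c,(320,192),.139),onz(c,(320,247),.139);print('tab',a,b,(a+b)/2,np.linalg.norm(a-b))
a,b=onz(c,(321,90),.102),onz(c,(319,312),.102);print('bar',a,b,(a+b)/2,np.linalg.norm(a-b),np.degrees(np.arctan2((a-b)[1],(a-b)[0])))
E
python3 go.py .424 -.301 .110 73.4
```

```text
tab [ 0.43212813 -0.27638485  0.139     ] [ 0.41992198 -0.31714936  0.139     ] [ 0.42602505 -0.29676711  0.139     ] 0.04255273083886927
bar [ 0.4539198  -0.20713573  0.102     ] [ 0.39531057 -0.39681411  0.102     ] [ 0.42461519 -0.30197492  0.102     ] 0.19852690265491038 72.82923542031048
t26.9 p [ 0.4232 -0.3016  0.197 ] phi 73.28 tilt 0.08 F [ 0.6  0.3 -0.8] w 0.400
to [0.424, -0.301, 0.11, 73.4] shift [0.0008 0.0004 0.087 ] turn -0.12 dist 0.087
```

Request:
jog_arm(
  targets=[
    [0.001,0.001,0.02,0.2],
    [0.001,0.001,0.04,0.2],
    [0.001,0.001,0.06,0.2],
    [0.001,0.001,0.08,0.2],
    [0.001,0.001,0.087,0.2],
  ],
)

```text
time: 27.27
tool_pos: [0.4231, -0.2999, 0.1069]
tool_rot: [-0.002, 0.803, 0.595, -0.0]
contact_force: [-0.4, 0.4, -0.0]
gripper_width: 0.4
```

Request:
jog_arm(
  targets=[
    [0,0,0,0],
    [0,0,0,0],
    [0,0,0,0],
  ],
)

```text
time: 27.52
tool_pos: [0.4247, -0.3024, 0.1111]
tool_rot: [0.002, 0.804, 0.595, 0.0]
contact_force: [-0.8, -0.5, 0.2]
gripper_width: 0.401
```

Request:
jog_arm(
  targets=[
    [0,0,0,0],
    [0,0,0,0],
    [0,0,0,0],
    [0,0,0,0],
    [0,0,0,0],
  ],
  fingers=0,
)

```text
time: 27.93
tool_pos: [0.4244, -0.3026, 0.1107]
tool_rot: [0.001, 0.804, 0.595, 0.0]
contact_force: [0.2, -0.4, 6.3]
gripper_width: 0.091
```

```bash
python3 go.py .424 -.301 .110 73.4
```

```text
t27.9 p [ 0.4244 -0.3026  0.1107] phi 72.99 tilt 0.14 F [ 0.2 -0.4  6.3] w 0.091
to [0.424, -0.301, 0.11, 73.4] shift [ 0.0014 -0.0009  0.0007] turn -0.41 dist 0.002
```

Request:
jog_arm(
  targets=[
    [0,0,-0.012,0],
    [0,0,-0.025,0],
    [0,0,-0.04,0],
    [0,0,-0.055,0],
    [0,0,-0.07,0],
  ],
)

```text
time: 28.35
tool_pos: [0.4232, -0.3016, 0.1803]
tool_rot: [-0.0, 0.804, 0.595, -0.0]
contact_force: [0.5, -0.5, -1.8]
gripper_width: 0.095
```

Request:
jog_arm(
  targets=[
    [0,0,-0.04,0],
    [0,0,-0.08,0],
    [0,0,-0.11,0],
    [0,0,-0.11,0],
    [0,0,-0.11,0],
  ],
)

```text
time: 28.77
tool_pos: [0.4242, -0.3025, 0.2925]
tool_rot: [0.002, 0.804, 0.595, 0.0]
contact_force: [-1.4, -0.2, -2.9]
gripper_width: 0.097
```

```bash
python3 go.py .4433 .0408 .28 91.5; python3 - <<'E'
from h import *
im=grab('wrist','w11'); s=grab('scene','s11')
cv2.imwrite('pics/v11.png',np.hstack([cv2.resize(im,(480,300)),cv2.resize(s[150:310,230:390],(300,300))])[:,:,::-1])
E
```

```text
t28.8 p [ 0.4242 -0.3025  0.2925] phi 73.00 tilt 0.29 F [-1.4 -0.2 -2.9] w 0.097
to [0.4433, 0.0408, 0.28, 91.5] shift [ 0.3339 -0.0821  0.0113] turn -18.50 dist 0.344
```

View pics/v11.png

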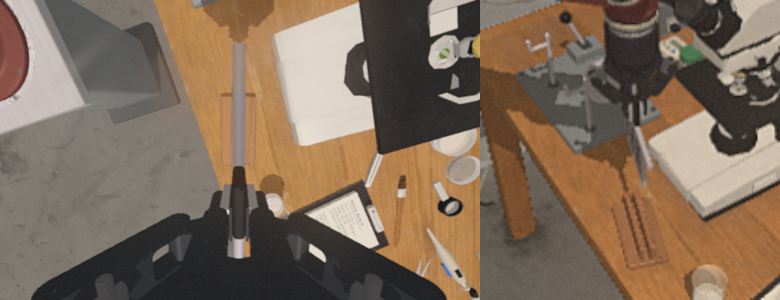

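Request:
jog_arm(
  targets=[
    [0.19,-0.06,0,-18.5],
    [0.19,-0.06,0,-18.5],
    [0.19,-0.06,0,-18.5],
    [0.19,-0.06,0,-18.5],
    [0.19,-0.06,0,-18.5],
  ],
)

```text
time: 29.28
tool_pos: [0.4201, -0.0998, 0.2861]
tool_rot: [-0.003, 0.698, 0.717, -0.001]
contact_force: [0.2, 0.0, -2.5]
gripper_width: 0.096
```

```bash
python3 go.py .4433 .0408 .28 91.5
```

```text
t29.3 p [ 0.4201 -0.0998  0.2861] phi 91.53 tilt 0.31 F [ 0.2  0.  -2.5] w 0.096
to [0.4433, 0.0408, 0.28, 91.5] shift [0.1399 0.0269 0.0064] turn 0.03 dist 0.143
```

Request:
jog_arm(
  targets=[
    [0.139,0.025,0,0],
    [0.139,0.025,0,0],
    [0.139,0.025,0,0],
    [0.139,0.025,0.02,0],
    [0.139,0.025,0.05,0],
  ],
)

```text
time: 29.7
tool_pos: [0.4438, 0.0404, 0.2396]
tool_rot: [0.001, 0.696, 0.718, 0.001]
contact_force: [0.6, -0.8, -2.0]
gripper_width: 0.1
```

Request:
jog_arm(
  targets=[
    [0,0,0.0,0],
    [0,0,0,0],
    [0,0,0,0],
  ],
)

```text
time: 29.95
tool_pos: [0.4428, 0.0365, 0.2388]
tool_rot: [-0.001, 0.698, 0.716, -0.001]
contact_force: [1.0, 1.0, -2.2]
gripper_width: 0.091
```

```bash
python3 go.py .4433 .0395 .2 91.5; python3 - <<'E'
from h import *
c=cams.get_calibration('wrist'); im=grab('wrist','w12'); t=grab('top','t12')
cv2.imwrite('pics/v12.png',np.hstack([cv2.resize(im,(480,300)),cv2.resize(t[170:260,225:315],(300,300))])[:,:,::-1])
# predicted hook points and guard bar ends in picture
print(proj(c,[[.4433-.080*.0262,.0408+.08,.14],[.4433+.08*.0262,.0408-.08,.14]]).round(0)*.75)
E
```

```text
t29.9 p [0.4428 0.0365 0.2388] phi 91.45 tilt 0.09 F [ 1.   1.  -2.2] w 0.091
to [0.4433, 0.0395, 0.2, 91.5] shift [0.0029 0.0006 0.0388] turn -0.05 dist 0.039
[[239.25  83.25]
 [239.25 216.  ]]
```

View pics/v12.png

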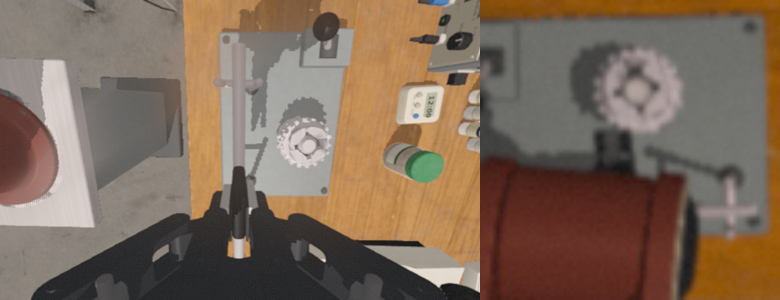

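Bar (col 239) runs centrally over the left hook (tip 217, post 260, row 83). Lower it into the hooks.

Request:
jog_arm(
  targets=[
    [0.002,0,0.015,0],
    [0.002,0,0.03,0],
    [0.002,0,0.045,0],
    [0.002,0,0.06,0],
    [0.002,0,0.06,0],
  ],
)

```text
time: 30.47
tool_pos: [0.442, 0.0384, 0.1772]
tool_rot: [-0.001, 0.698, 0.716, -0.001]
contact_force: [-0.4, 0.5, -2.8]
gripper_width: 0.095
```

Request:
jog_arm(
  targets=[
    [0,0,0.006,0],
    [0,0,0.012,0],
    [0,0,0.018,0],
    [0,0,0.022,0],
    [0,0,0.024,0],
  ],
)

```text
time: 30.88
tool_pos: [0.443, 0.039, 0.1547]
tool_rot: [-0.0, 0.698, 0.716, -0.0]
contact_force: [-0.1, 0.1, -2.0]
gripper_width: 0.095
```

```bash
python3 go.py .4433 .0395 .1487 91.5
```

```text
t30.9 p [0.443  0.039  0.1547] phi 91.49 tilt 0.03 F [-0.1  0.1 -2. ] w 0.095
to [0.4433, 0.0395, 0.1487, 91.5] shift [0.0005 0.0003 0.006 ] turn -0.01 dist 0.006
```

Request:
jog_arm(
  targets=[
    [0,0,0.002,0],
    [0,0,0.004,0],
    [0,0,0.005,0],
    [0,0,0.006,0],
    [0,0,0.006,0],
  ],
)

```text
time: 31.3
tool_pos: [0.4431, 0.039, 0.149]
tool_rot: [-0.0, 0.698, 0.716, -0.0]
contact_force: [0.2, -0.3, -1.4]
gripper_width: 0.095
```

Request:
jog_arm(
  targets=[
    [0,0,0.001,0],
    [0,0,0.001,0],
  ],
)

```text
time: 31.47
tool_pos: [0.4433, 0.039, 0.1485]
tool_rot: [0.0, 0.698, 0.716, 0.0]
contact_force: [-0.2, 0.1, -0.2]
gripper_width: 0.091
```

Request:
jog_arm(
  targets=[
    [0,0,0.0005,0],
    [0,0,0.001,0],
    [0,0,0.001,0],
  ],
)

```text
time: 31.72
tool_pos: [0.4434, 0.039, 0.1482]
tool_rot: [0.0, 0.698, 0.716, 0.0]
contact_force: [-3.5, 0.2, 5.1]
gripper_width: 0.092
```

Request:
jog_arm(
  targets=[
    [0,0,0,0],
    [0,0,0,0],
    [0,0,0,0],
    [0,0,0,0],
  ],
  fingers=0.4,
)

```text
time: 32.05
tool_pos: [0.4431, 0.039, 0.1469]
tool_rot: [0.0, 0.698, 0.716, 0.0]
contact_force: [-0.3, -0.1, -0.5]
gripper_width: 0.4
```

Request:
jog_arm(
  targets=[
    [0,0,-0.01,0],
    [0,0,-0.03,0],
    [0,0,-0.06,0],
    [0,0,-0.1,0],
    [0,0,-0.1,0],
  ],
)

```text
time: 32.47
tool_pos: [0.4468, 0.0387, 0.2567]
tool_rot: [0.006, 0.698, 0.716, 0.005]
contact_force: [0.5, -0.1, 1.6]
gripper_width: 0.396
```

Request:
jog_arm(
  targets=[
    [0,0,0,0],
    [0,0,0,0],
    [0,0,0,0],
  ],
)

```text
time: 32.72
tool_pos: [0.4424, 0.0391, 0.2459]
tool_rot: [-0.001, 0.698, 0.716, -0.001]
contact_force: [0.1, -0.2, 0.5]
gripper_width: 0.399
```

```bash
python3 go.py .46 .18 .25 1.5; python3 - <<'E'
from h import *; import pickle
c=cams.get_calibration('wrist'); pickle.dump(c,open('w13.pkl','wb')); im=grab('wrist','w13')
d=np.abs(cv2.imread('pics/w12.png').astype(int)).mean()
# bar colour profile: rows where hooks lie
g=im.mean(-1); print(proj(c,[[.4412,.1208,.14],[.4433,.1408,.14],[.4454,-.0392,.14],[.441,.1408,.14]]).round(0))
for r in (60,80,95,105): print(r,g[r,290:350:3].astype(int))
E
```

```text
t32.7 p [0.4424 0.0391 0.2459] phi 91.50 tilt 0.12 F [ 0.1 -0.2  0.5] w 0.399
to [0.46, 0.18, 0.25, 1.5] shift [ 0.1404  0.0212 -0.0041] turn 90.00 dist 0.142
[[319. 114.]
 [323.  88.]
 [319. 286.]
 [320.  88.]]
60 [138 140 162 121 118 119 157 157 156 153 122 125 121 119 119 118 120 118
 119 116]
80 [139 141 159 159 160 159 159 155 156 156 157 157 157 158 155 149 120 120
 118 117]
95 [137 142 156 160 160 157 162 163 151 155 151 142 160 163 148 125 121 119
 120 139]
105 [140 142 159 164 163 161 163 162 155 144 153 143 160 127 120 122 119 115
 118 133]
```

Request:
jog_arm(
  targets=[
    [0.14,0.025,-0.02,35.5],
    [0.14,0.025,-0.02,35.5],
    [0.14,0.025,-0.02,35.5],
    [0.14,0.025,-0.02,35.5],
    [0.14,0.025,-0.02,35.5],
  ],
  fingers=0,
)

```text
time: 33.18
tool_pos: [0.4642, 0.1837, 0.2664]
tool_rot: [-0.001, 0.87, 0.494, -0.0]
contact_force: [-0.3, 0.2, 0.2]
gripper_width: -0.001
```

Request:
jog_arm(
  targets=[
    [0,0,0,35.5],
    [0,0,0,35.5],
    [0,0,0,35.5],
    [0,0,0,35.5],
    [0,0,0,35.5],
  ],
)

```text
time: 33.6
tool_pos: [0.4637, 0.1795, 0.2652]
tool_rot: [0.0, 0.979, 0.203, -0.002]
contact_force: [-0.1, -0.6, -0.0]
gripper_width: -0.0
```

Request:
jog_arm(
  targets=[
    [0,0,0,19],
    [0,0,0,19],
    [0,0,0,19],
    [0,0,0,19],
    [0,0,0,19],
  ],
)

```text
time: 34.02
tool_pos: [0.4639, 0.1795, 0.2658]
tool_rot: [0.0, 0.999, 0.042, -0.001]
contact_force: [0.2, -0.2, 0.4]
gripper_width: -0.0
```

```bash
python3 go.py .484 .180 .12 1.5; python3 - <<'E'
from h import *; import pickle
c=cams.get_calibration('wrist'); pickle.dump(c,open('w14.pkl','wb')); im=grab('wrist','w14'); s=grab('scene','s14')
cv2.imwrite('pics/v14.png',np.hstack([cv2.resize(im,(480,300)),cv2.resize(s[140:240,230:330],(300,300),interpolation=cv2.INTER_CUBIC)])[:,:,::-1])
E
```

```text
t34.0 p [0.4639 0.1795 0.2658] phi 4.84 tilt 0.13 F [ 0.2 -0.2  0.4] w -0.000
to [0.484, 0.18, 0.12, 1.5] shift [0.0204 0.0011 0.1457] turn 3.34 dist 0.147
```

No more pictures; I'll check the guard numerically: fit the bar in the wrist picture against its expected seated pose.

```bash
python3 - <<'E'
from h import *; import pickle
c=pickle.load(open('w14.pkl','rb')); im=cv2.imread('pics/w14.png').astype(float)
print(proj(c,[[.441,.1408,.14],[.4412,.1208,.14],[.4454,-.0392,.14],[.446,-.059,.14],[.4433,.0608,.177],[.4433,.0208,.177]]).round(0).tolist())
g=cv2.GaussianBlur(im.mean(-1),(3,3),0)
S=lambda P:cv2.remap(g.astype(np.float32),*[p.reshape(-1,1).astype(np.float32) for p in proj(c,P).T],cv2.INTER_LINEAR)[:,0]
# profile across bar (x) at several y stations at z=.14
xs=np.arange(.415,.4751,.003); print('x',(xs*1000).astype(int))
for y in (.148,.138,.130,.11,.10,.09,-.01,-.02,-.03,-.05,-.065):
    print('y %.3f'%y,S(np.stack([xs,0*xs+y,0*xs+.14],1)).astype(int))
print('tab top along y, x=.443,z=.177',S(np.stack([0*xs[:16]+.443,np.linspace(.075,.005,16),0*xs[:16]+.177],1)).astype(int))
E
```

```text
[[355.0, 229.0], [375.0, 230.0], [532.0, 239.0], [552.0, 240.0], [451.0, 248.0], [496.0, 252.0]]
x [415 418 421 424 427 430 433 436 439 442 445 448 451 454 457 460 463 466
 469 472 475]
y 0.148 [137 140 147 139 140 147 146 142 141 143 145 144 159 160 160 161 161 161
 158 158 153]
y 0.138 [136 139 143 140 144 142 143 153 201 197 159 143 161 163 164 161 162 161
 161 154 121]
y 0.130 [140 143 139 139 143 143 141 152 201 199 159 144 161 164 162 161 156 132
 128 129 127]
y 0.110 [136 139 140 146 144 141 139 143 197 204 168 144 155 135 134 131 130 131
 160 164 119]
y 0.100 [143 143 144 145 143 140 140 144 193 205 172 133 134 134 129  83  80 126
 159 165 125]
y 0.090 [140 140 142 143 138 137 140 145 189 208 176 134 113  74 117 132 124 119
 157 167 128]
y -0.010 [138 141 137 137 136 134 133 135 144 192 209 167 140 145 146 140 137 142
 136 123 127]
y -0.020 [129 135 140 136 135 132 132 132 135 188 212 170 137 142 142 138 141 137
 124 126 138]
y -0.030 [136 140 141 136 127 124 135 145 145 182 213 173 136 149 151 153 141 123
 126 137 140]
y -0.050 [142 140 130 139 142 139 143 142 140 171 216 180 141 138 156 187 178 148
 137 140 143]
y -0.065 [147 139 138 139 140 139 140 143 145 138 136 138 138 139 143 138 140 144
 144 145 144]
tab top along y, x=.443,z=.177 [135 134 103  55  67  67  66  63  64  61  61 114 136 136 138 132]
```

Guard is seated: bar at x .440→.445 from y +.14 to −.06 at hook height, tab where expected. Now the lever.

Request:
jog_arm(
  targets=[
    [0.021,0.001,0.0,3.3],
    [0.021,0.001,0.04,3.3],
    [0.021,0.001,0.08,3.3],
    [0.021,0.001,0.12,3.3],
    [0.021,0.001,0.145,3.3],
  ],
)

```text
time: 34.53
tool_pos: [0.483, 0.1798, 0.1174]
tool_rot: [0.001, 1.0, 0.013, -0.003]
contact_force: [-0.5, -0.6, -0.9]
gripper_width: 0.002
```

Request:
jog_arm(
  targets=[
    [0,0,0,0],
    [0,0,0,0],
  ],
)

```text
time: 34.7
tool_pos: [0.4843, 0.1801, 0.1207]
tool_rot: [0.0, 1.0, 0.013, -0.002]
contact_force: [0.0, 0.2, 0.4]
gripper_width: -0.0
```

Request:
jog_arm(
  targets=[
    [0.01,0,0,0],
    [0.02,0,0,0],
    [0.03,0,0,0],
    [0.04,0,0,0],
    [0.05,0,0,0],
  ],
)

```text
time: 35.12
tool_pos: [0.5376, 0.1817, 0.1236]
tool_rot: [-0.0, 1.0, 0.012, 0.001]
contact_force: [-0.8, -1.2, 1.0]
gripper_width: 0.002
```

Request:
jog_arm(
  targets=[
    [0.01,0,0,0],
    [0.02,0,0,0],
    [0.03,0,0,0],
    [0.04,0,0,0],
    [0.04,0,0,0],
  ],
)

```text
time: 35.53
tool_pos: [0.5772, 0.1824, 0.1219]
tool_rot: [0.0, 1.0, 0.012, 0.0]
contact_force: [-0.6, -0.8, 0.7]
gripper_width: -0.001
```

```bash
python3 go.py .584 .180 .12 1.5
```

```text
t35.5 p [0.5772 0.1824 0.1219] phi 1.39 tilt 0.05 F [-0.6 -0.8  0.7] w -0.001
to [0.584, 0.18, 0.12, 1.5] shift [0.0067 0.0026 0.0019] turn -0.11 dist 0.007
```

Request:
jog_arm(
  targets=[
    [0.003,0,0,0],
    [0.006,0,0,0],
    [0.009,0,0,0],
    [0.011,0,0,0],
    [0.011,0,0,0],
  ],
)

```text
time: 35.95
tool_pos: [0.5829, 0.1828, 0.1214]
tool_rot: [0.0, 1.0, 0.013, -0.005]
contact_force: [-12.9, -1.7, 5.8]
gripper_width: -0.001
```

Request:
jog_arm(
  targets=[
    [0.002,0,0,0],
    [0.003,0,0,0],
    [0.003,0,0,0],
  ],
)

```text
time: 36.2
tool_pos: [0.5832, 0.1828, 0.1213]
tool_rot: [0.001, 1.0, 0.013, -0.009]
contact_force: [-21.4, -2.8, 12.5]
gripper_width: 0.003
```

Request:
jog_arm(
  targets=[
    [-0.015,0,0,0],
    [-0.03,0,0,0],
    [-0.03,0,-0.03,0],
    [-0.03,0,-0.07,0],
    [-0.03,0,-0.11,0],
  ],
)

```text
time: 36.62
tool_pos: [0.558, 0.182, 0.2319]
tool_rot: [0.0, 1.0, 0.013, -0.001]
contact_force: [0.3, 0.4, -0.1]
gripper_width: 0.002
```

Request:
jog_arm(
  targets=[
    [-0.06,0.02,-0.08,0],
    [-0.06,0.02,-0.08,0],
    [-0.06,0.02,-0.08,0],
    [-0.06,0.02,-0.08,0],
  ],
)

```text
time: 36.95
tool_pos: [0.5005, 0.1607, 0.3188]
tool_rot: [-0.001, 1.0, 0.012, 0.005]
contact_force: [0.4, -0.5, 0.8]
gripper_width: -0.003
```

```bash
python3 - <<'E'
from cog import *
show(); c=cams.get_calibration('wrist'); im=grab('wrist','w15').astype(float); show()
# lever ball: dark blob near predicted engaged position
p=proj(c,[[.607,.179,.134],[.529,.179,.134]]);print('pred engaged/disengaged',p.round(0).tolist())
d=(im.max(-1)<60).astype(np.uint8); n,l,st,ce=cv2.connectedComponentsWithStats(d)
for i in range(1,n):
    if 40<st[i,4]<3000: print('dark blob',st[i].tolist(),ce[i].round(1), onz(c,ce[i],.134).round(4))
# guard bar & stack top
g=cv2.GaussianBlur(im.mean(-1),(3,3),0).astype(np.float32)
S=lambda P:cv2.remap(g,*[q.reshape(-1,1).astype(np.float32) for q in proj(c,P).T],cv2.INTER_LINEAR)[:,0]
xs=np.arange(.430,.4561,.002)
for y in (.148,.135,.1,-.02,-.05,-.066): print(y,S(np.stack([xs,0*xs+y,0*xs+.14],1)).astype(int))
E
```

```text
t37.0 p [0.5005 0.1607 0.3188] phi 1.42 tilt 0.64 F [ 0.4 -0.5  0.8] w -0.003
t37.0 p [0.5005 0.1608 0.3155] phi 1.42 tilt 0.41 F [ 0.5  0.3 -0.6] w 0.002
pred engaged/disengaged [[304.0, 96.0], [303.0, 168.0]]
dark blob [6, 0, 41, 40, 503] [25.7 12.6] [0.6789 0.4604 0.134 ]
dark blob [529, 0, 41, 160, 975] [549.3  72.8] [ 0.636  -0.0798  0.134 ]
dark blob [64, 40, 22, 45, 155] [77.7 58.3] [0.6381 0.4161 0.134 ]
dark blob [624, 51, 16, 51, 528] [633.3  79.6] [ 0.6317 -0.1706  0.134 ]
dark blob [402, 242, 40, 15, 366] [419.7 247.1] [0.4355 0.0337 0.134 ]
dark blob [181, 269, 6, 13, 60] [183.5 274.1] [0.3911 0.3302 0.134 ]
0.148 [120 120 119 122 134 141 137 134 135 138 137 132 141 154]
0.135 [137 140 141 157 187 200 195 170 143 140 141 138 141 155]
0.1 [143 140 137 143 171 199 203 185 152 130 130 131 131 130]
-0.02 [136 138 140 138 136 148 188 212 200 167 144 140 140 139]
-0.05 [133 135 132 127 130 140 173 212 210 179 149 134 133 148]
-0.066 [140 140 137 138 139 138 138 140 141 138 136 136 137 135]
```

```bash
python3 - <<'E'
from h import *
im=cv2.imread('pics/w15.png').astype(float)
for n,(u,v) in dict(eng=(304,96),dis=(303,168)).items(): print(n,im[v-6:v+7,u-6:u+7].mean((0,1))[::-1].round())
d=(im.max(-1)<95).astype(np.uint8)[60:200,260:350]; k,l,st,ce=cv2.connectedComponentsWithStats(d)
for i in range(1,k):
    if st[i,4]>100: print(st[i],ce[i]+[260,60])
from plant import manip
s=manip.state(); print(s['time'],s['contact_force'].round(1)); manip.job_done(); print('done')
E
```

```text
eng [116.  90.  72.]
dis [157. 156. 152.]
37.0 [ 0.5  0.3 -0.6]
the job is handed in; nothing more can be done
done
```

The feeder is back together, as far as the force and position readings show, and the job is handed in at 37 s of the 200 s allowed. I couldn't look at the final state because the 16-picture limit ran out first, so the last checks were numbers only.

- **Lever disengaged:** I pulled it towards the robot until it hit its stop, at 21 N.
- **Cogs:** All three were there. The 14-, 24- and 18-tooth cogs went onto the hub, each turned to the wide spline at about 8.6° hub yaw. Each stopped at the height for fully home, with undersides at about 32, 50 and 68 mm. None was found knocked aside when I looked again before each grasp.
- **Guard:** I hung it in both hooks and let go before touching the lever. Brightness profiles before and after the lever push put its bar at the hook position and height, parallel to the machine to within measurement. Its ends lie about 20 mm past each hook.
- **Lever engaged:** I pushed it away from the robot against its far stop, at 21 N, then lifted the gripper clear. The contact force then read about zero.
- **Weak checks:** A last colour check for the lever's ball did not confirm it. No dark spot showed up at my thresholds, though the patch at the engaged position was darker than at the disengaged one. I rely on the stop force and position instead. The cog stack was last looked at right after the third cog went on. After that, a later wrist picture showed it unchanged, but I did not measure it again.
- **Bystanders:** The robot did not go near the seed jar, timer or beaker.

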